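# Refit the sight glass of a vacuum vessel

### The arm

A 6-joint arm with a two-finger parallel gripper is mounted at the origin on the work surface. World frame = base frame: x ahead of the robot, y to its left, z up, the work surface at z = 0. Lengths are in m, angles in rad, forces in N, time in s.
With the tool pointing down it reaches from about 0.3 to 0.75 m from the base axis. Payload 8.5 kg.
Tool frame: the origin (TCP) lies midway between the tips of the shut fingers; the grasp point (between the pads) lies 19 mm behind it; z points along the fingers, y is the direction in which the jaws open and shut (so a half turn about z gives the same grasp; the last joint's range is limited). The gripper opens to 85 mm and grips with 20 to 120 N. Pads are 22 mm wide; open, the fingers measure 114 mm over their backs; the gripper's body (76 mm by 85 mm) begins 54 mm behind the grasp point. The pads swing forward as they close: fully open they stand 13 mm farther back than shut.
Start: joints at [0.904, 0.381, 1.297, -0, 1.464, -0.215], TCP at [0.24, 0.495, 0.199] pointing down, gripper open.
Joint ranges: [-3.11, 3.11], [-0.89, 2.33], [0.22, 2.48], [-1.42, 4.56], [0.17, 2.85], [-2.88, 2.88]. Speed limits (rad/s): [2.39, 2.39, 3.14, 3.14, 3.14, 3.14].

### API

Orientations are given as a 3x3 rotation matrix whose columns are the frame's x, y, z axes.
In Python, from bench import monitor, cams, ctrl, nets gives the robot as it stands. The module is installed in compiled form; this text tells all that it offers.
- The arm moves only by the shell command python3 -m crank 'ROWS' [FORCE]. ROWS is JSON, a list of rows, each an object of numbers: "hand": the opening, from 0 (shut) to 1 (fully open); "x", "y", "z": the shift along the tool's x, y, z in mm; "rx", "ry", "rz": the turn, a rotation vector about the tool's x, y, z in rad. In form: [{"hand": .., "x": .., "y": .., "z": .., "rx": .., "ry": .., "rz": ..}, ...]. A call has 1 to 12 rows; each row is the pose to reach, as a shift and turn from the pose commanded when the call began, along the tool's axes at that moment; what a row does not reach only later rows make up. A row lasts 1/10 s, in which the tool goes at most 50 mm and 8.59 degrees, less where a joint would pass 70% of its speed; a pose out of reach is approached as far as the arm can. A call with a gripper value outside its range is refused whole. The fingers move at their own pace and stop on an object; FORCE is the grip in N (left out, the last holds). Time passes only in rows, so rows that repeat a pose let the fingers close. It gives the time, the measured TCP pose, the force and the opening at its end, in the units of the state.
- monitor.get_state(): the state, without advancing time (a new reading comes with each control period).
- cams.capture(name): name is "side" or "top"; returns a dict with "image" (480x640x3 uint8, red, green, blue), "K" (3x3 intrinsics, pixels), "R" (3x3) and "t" (3): a world point X has camera coordinates R X + t. Camera axes: x right, y down, z forward; pixel columns grow to the right and rows downward; lengths in m; the calibration is good to about 2 mm. A picture is of the moment at which its call begins. There is no depth.
- ctrl.hand_in(): hands the job in, once; it reports no verdict.
Trained networks look in the newest picture that a camera, given by its name, has taken for a name from the list of things; names that differ only in an ending like _2 or _b are one class to them, and where a whole thing is asked for, a point or a joint stands for the part that bears it (a point fixed in the world has none). Each returns a list of dicts, best first, with "confidence" (0 to 1); they miss things now and then, are a little off and sometimes report something else, mostly with a low value. They report only what shows in the picture. A call takes as long as a camera call. They do not tell look-alikes from the thing itself.
- nets.find_in(name, camera): "pixel" ([row, column] in pixels, amid what is visible of it).
The state is a dict: "t": time; "q": joint angles; "qvel": joint speeds; "joint_torque": joint torques, N m; "tool_pos": TCP position; "ee_rot": TCP orientation; "wrist_force": force on the tool from outside, world axes, zero at the start; "torque": the same for the moment, N m; "opening": finger opening in m.
Only numpy, scipy, OpenCV 4.12 (cv2) and the standard library are available. Lean on these libraries where they do the work, as an engineer would, in place of code of your own. Each camera call takes 0.05 s, during which the arm holds its last target.

### The job

The sight-glass port in the lid of the vacuum vessel stands open. Lay the glass window flat into the recess of the port without dropping it, let go of it, then put the threaded retaining ring over the neck and screw it down clockwise by feel until it is finger-tight: it must clamp the glass snugly, but overtightening cracks the glass. Leave the other things on the bench where they are.

Things in the scene. Friction and masses are not known exactly. Their poses are not given: they have to be found in the camera images.
- vessel: Stainless vacuum vessel, fixed, 180 mm wide; the top of its bolted lid is 110 mm above the bench, bolt heads near the lid's edge reach 115 mm. Gauge on its +x side and vent valve on its -y side stick out to 150 mm from its axis, lower than the lid. Origin: centre of its underside, z up. In the centre of the lid stands the sight-glass port, an upright threaded neck.
- port (a point): Centre of the neck's top rim, 138 mm above the bench, on the neck's vertical axis; axes as the vessel's. The neck is 44 mm wide, 51 mm over its thread ribs, and stands 24 mm clear above a low boss 58 mm wide on the lid. In its mouth is a round recess 38 mm wide with a bevelled edge and a flat rubber gasket at the bottom.
- seat (a point): Centre of the gasket's upper face, the seat of the window, on the neck's axis. The gasket is worn: its face lies anywhere from 6 to 8 mm below the rim. The window lies flat on it (window origin at this point) and stands 2 to 4 mm proud of the rim.
- thread_start (a point): Upper side of the beginning of one thread rib, 2.8 mm below the rim, on the port's +x side. Coarse right-handed thread, 16.8 mm travel per turn, with three equal ribs that begin at 0, 120 and 240 degrees from the port's +x axis; each is 2.2 mm thick and runs down clockwise (seen from above) for 130 degrees.
- window: The sight glass: clear flat round disc, 36 mm wide, 10 mm thick, 26 g, lying flat on the grey work mat (3 mm thick, on the bench). Origin: centre of its underside, z along its axis.
- ring: The retaining ring: knurled steel ring 58 mm wide, 18 mm tall, 0.1 to 0.15 kg, lying on the mat the right way up. Origin: centre of its underside, z up. Set on the neck at any yaw its lugs rest on the ribs; turned clockwise they pass under the next rib ends and draw it down. It meets the glass with its origin 9 to 11 mm below port. The thread does not work loose by itself.
- lip (a point): Centre of the underside of the ring's inward lip, 13 mm above the ring's origin; lip 5 mm thick, hole 28 mm wide, 52 mm wide inside below it. It bears on the glass. Once it touches, each further degree of turn adds about 7 N of clamping; turning then takes 0.01 to 0.015 N m per newton. Finger-tight is about 0.2 N m; the glass cracks above 50 N, and 0.35 N m may already do it.
- lug (a point): One of the ring's three inward thread lugs at its lower edge (2.2 mm thick, 24 degrees wide, 46 mm between inner faces), on the ring's +x side; the others at 120 and 240 degrees. The ring meets the glass when each lug centre has gone 35 to 80 degrees clockwise past the beginning of the rib above it, depending on the gasket.
- beaker: Bystander: glass beaker, 72 mm wide, 92 mm tall, standing beyond the work. Origin: centre of its underside.
- wash_bottle: Bystander: white plastic wash bottle, 70 mm wide, 176 mm tall with its spout. Origin: centre of its underside.
- tweezers: Bystander: steel tweezers 120 mm long lying flat on the bench between the robot and the work, 6 mm tall. Origin: centre of the underside.
There are look-alikes about, which are no part of the job. Several things look just like the window: the one meant starts farthest from the robot's base.

How it is judged:
By the outcome, as a careful person would: the job done as asked, in the order asked, and still so for the second after the job is handed in, with the robot touching nothing.
It also fails if it takes over 69 s, if anything falls off the work surface, if the arm or the gripper's body presses on something with over 40 N, if the wrist force passes 120 N, or if a joint passes its speed limit or range.

## Working session

There is one attempt and no reset: what is moved stays moved. The work goes in short steps, Python scripts to look and compute and a shell command to move; the robot and the scene stay as the last step left them, time stands still between calls to the robot, and variables do not carry over. Pictures are saved under pics/ and viewed, and the job is handed in when it is done.

```bash
mkdir -p pics
python3 - <<'E'
from bench import monitor,cams,nets
import cv2,numpy as np
s=monitor.get_state()
print({k:np.round(v,4).tolist() for k,v in s.items()})
for c in ("side","top"):
    d=cams.capture(c)
    cv2.imwrite(f"pics/{c}0.png",d["image"][:,:,::-1])
    print(c,np.round(d["K"],1).tolist(),np.round(d["R"],4).tolist(),np.round(d["t"],4).tolist())
    for n in ("window","ring","port","vessel","lug","thread_start","tweezers","beaker","wash_bottle"):
        print(n,[(np.round(r["pixel"],1).tolist(),round(r["confidence"],2)) for r in nets.find_in(n,c)])
E
```

```text
{'t': 0.0, 'q': [0.9037, 0.3812, 1.2983, -0.0, 1.4636, -0.2153], 'qvel': [0.0003, 0.0008, 0.0005, 0.0013, 0.0004, -0.0006], 'joint_torque': [0.0021, -44.8449, -23.1285, -0.0001, 0.0047, 0.0001], 'tool_pos': [0.2399, 0.4945, 0.1987], 'ee_rot': [[-0.8997, 0.4366, -0.0009], [0.4366, 0.8997, -0.0012], [0.0003, -0.0015, -1.0]], 'wrist_force': [0.0849, -0.0259, 0.4124], 'torque': [0.006, -0.0322, -0.0576], 'opening': 0.0852}
side [[502.3, 0.0, 325.9], [0.0, 502.3, 247.7], [0.0, 0.0, 1.0]] [[0.9843, -0.1761, 0.0129], [-0.1297, -0.7708, -0.6238], [0.1198, 0.6123, -0.7815]] [-0.5555, 0.0727, 0.9938]
window [([187.7, 211.1], 0.61), ([178.9, 275.3], 0.59), ([205.8, 199.0], 0.51)]
ring [([321.3, 343.5], 0.7), ([165.7, 316.6], 0.67)]
port [([323.3, 343.2], 0.87)]
vessel [([321.0, 342.3], 0.63)]
lug [([168.8, 315.7], 0.94)]
thread_start [([324.0, 342.8], 0.97)]
tweezers [([249.5, 282.0], 0.48)]
beaker [([215.3, 415.5], 0.91), ([434.6, 422.6], 0.72), ([177.6, 272.6], 0.29)]
wash_bottle [([433.9, 422.0], 0.91)]
top [[574.2, 0.0, 319.5], [0.0, 574.2, 233.3], [0.0, 0.0, 1.0]] [[0.0123, -0.9999, 0.0055], [-0.98, -0.0132, -0.1987], [0.1987, -0.003, -0.9801]] [-0.1122, 0.5457, 1.0989]
window [([358.1, 189.9], 0.78), ([338.0, 160.9], 0.62), ([271.0, 161.7], 0.56)]
ring []
port [([228.9, 383.7], 0.69), ([220.4, 157.5], 0.64)]
vessel [([228.6, 383.7], 0.75)]
lug [([214.6, 158.9], 0.83)]
thread_start [([227.6, 382.2], 0.83), ([218.0, 158.8], 0.37)]
tweezers [([282.0, 264.0], 0.52)]
beaker [([140.1, 263.8], 0.6)]
wash_bottle [([189.1, 481.7], 0.61), ([219.6, 158.1], 0.31)]
```

View pics/side0.png

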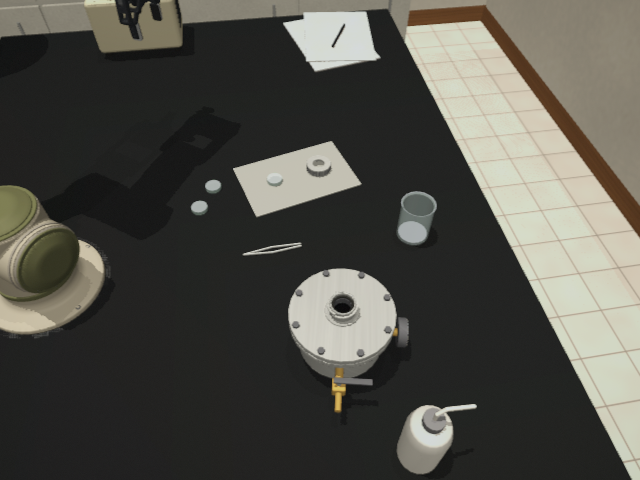

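View pics/top0.png

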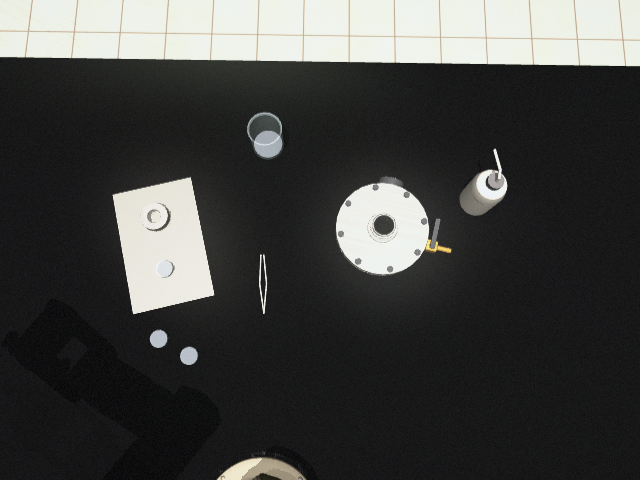

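The side view has three glass discs: (179,275) on the mat, (187,213) and (208,199) on the bare bench. In the top view they are at (269,164), (338,159) and (356,189). The one on the mat fits, since it is farthest from the base and lies on the mat as described. I'll confirm it with enlarged crops.

```bash
cat > h.py <<'E'
import numpy as np,cv2
from bench import cams
def cam(n):
    d=cams.capture(n); return d
def ray(d,rc):
    r,c=rc; v=np.linalg.inv(d["K"])@np.array([c,r,1.]); 
    return -d["R"].T@d["t"], d["R"].T@v
def onz(d,rc,z):
    o,v=ray(d,rc); return o+v*(z-o[2])/v[2]
def proj(d,X):
    p=d["K"]@(d["R"]@np.asarray(X,float)+d["t"]); return np.array([p[1]/p[2],p[0]/p[2]])
def crop(d,r0,r1,c0,c1,f,fn):
    im=d["image"][r0:r1,c0:c1,::-1]; cv2.imwrite(fn,cv2.resize(im,None,fx=f,fy=f,interpolation=cv2.INTER_CUBIC))
E
python3 - <<'E'
from h import *
t=cam("top"); s=cam("side")
np.savez("c0.npz",ti=t["image"],si=s["image"])
for n,a,b,z in (("mat",(269,164.5),(179,274.5),.013),("b1",(338.5,159),(186.5,213),.010),("b2",(356,189),(208,199.5),.010),("ring",(216.5,154.5),(165,318.5),.021),("port",(225,384),(303,343),.138)):
    A=onz(t,a,z);B=onz(s,b,z);print(n,A.round(4),B.round(4),np.hypot(*A[:2]).round(3))
a=cv2.resize(t["image"][190:370,120:220,::-1],None,fx=3.3,fy=3.3,interpolation=cv2.INTER_CUBIC)
b=cv2.resize(s["image"][140:220,190:340,::-1],None,fx=3,fy=3,interpolation=cv2.INTER_CUBIC)
c=np.zeros((max(len(a),len(b)),a.shape[1]+b.shape[1],3),np.uint8);c[:len(a),:a.shape[1]]=a;c[:len(b),a.shape[1]:]=b
cv2.imwrite("pics/crop1.png",c);print(c.shape)
a=cv2.resize(t["image"][175:280,330:435,::-1],None,fx=3.8,fy=3.8,interpolation=cv2.INTER_CUBIC)
b=cv2.resize(s["image"][260:360,290:390,::-1],None,fx=3.99,fy=3.99,interpolation=cv2.INTER_CUBIC)
cv2.imwrite("pics/crop2.png",np.hstack([a[:399,:399],b[:399,:399]]))
E
```

```text
mat [0.4766 0.2124 0.013 ] [0.4802 0.2106 0.013 ] 0.522
b1 [0.3361 0.2149 0.01  ] [0.3381 0.2121 0.01  ] 0.399
b2 [0.3024 0.1527 0.01  ] [0.3061 0.1489 0.01  ] 0.339
ring [0.5852 0.2382 0.021 ] [0.5879 0.2326 0.021 ] 0.632
port [ 0.5479 -0.2252  0.138 ] [ 0.5502 -0.2262  0.138 ] 0.592
(594, 780, 3)
```

View pics/crop1.png

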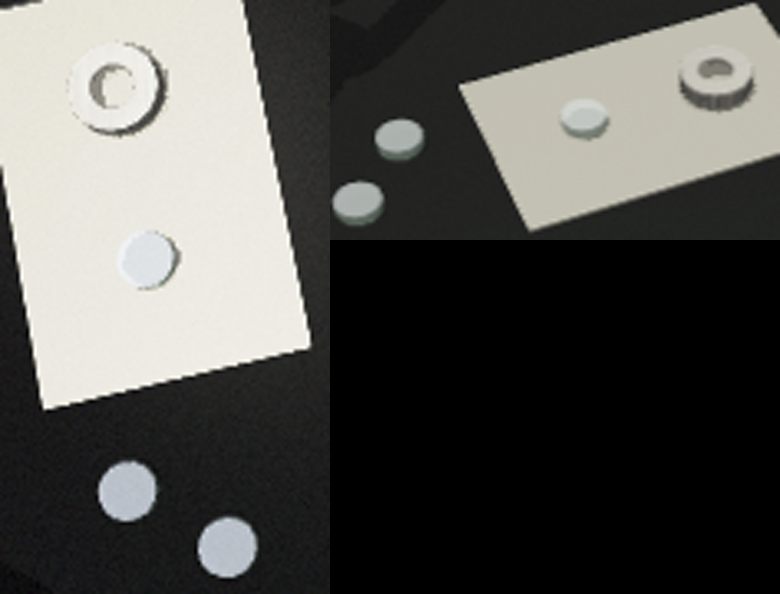

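View pics/crop2.png

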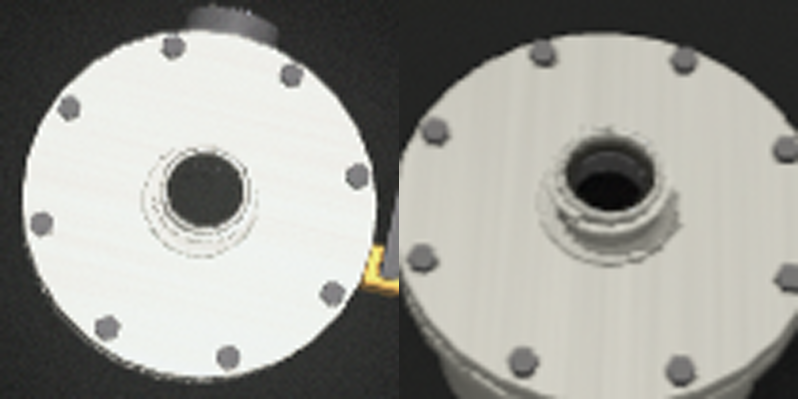

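The mat disc is the farthest from the base (0.52 m, against 0.40 and 0.34 m), so it is the window. The ring is at about (0.586, 0.236) and the port at (0.549, -0.226). I'll write a shift helper and approach the window.

```bash
cat >> h.py <<'E'
from bench import monitor
from scipy.spatial.transform import Rotation as Rot
def st(): 
    return monitor.get_state()
def goto(x,y,z,yawdeg=None):
    "tool-frame shift to world TCP target; yawdeg = world heading of tool x axis, tool straight down"
    s=st(); R=np.array(s["ee_rot"]); d=R.T@(np.array([x,y,z])-s["tool_pos"])*1000
    cur=np.degrees(np.arctan2(R[1,0],R[0,0]))
    a=np.radians(cur if yawdeg is None else yawdeg)
    G=np.array([[np.cos(a),np.sin(a),0],[np.sin(a),-np.cos(a),0],[0,0,-1]])
    rv=Rot.from_matrix(R.T@G).as_rotvec()
    print("shift mm",d.round(1),"rotvec",rv.round(4),"curyaw",cur.round(1),"q6",round(s["q"][5],3))
def show():
    s=st(); R=np.array(s["ee_rot"])
    print("t",round(s["t"],2),"pos",np.round(s["tool_pos"],4),"yaw",np.degrees(np.arctan2(R[1,0],R[0,0])).round(2),"tilt",R[:2,2].round(4),"F",np.round(s["wrist_force"],2),"M",np.round(s["torque"],3),"open",round(s["opening"],4),"q",np.round(s["q"],3))
E
python3 - <<'E'
from h import *
goto(.478,.2115,.06); goto(.478,.2115,.03)
E
```

```text
shift mm [-337.7 -151.   139.3] rotvec [-0. -0.  0.] curyaw 154.1 q6 -0.215
shift mm [-337.7 -151.   169.3] rotvec [-0. -0.  0.] curyaw 154.1 q6 -0.215
```

```bash
python3 -m crank '[{"hand":0.58,"x":-100,"y":-45,"z":0},{"hand":0.58,"x":-338,"y":-151,"z":60},{"hand":0.58,"x":-338,"y":-151,"z":100},{"hand":0.58,"x":-338,"y":-151,"z":120},{"hand":0.58,"x":-338,"y":-151,"z":139},{"hand":0.58,"x":-338,"y":-151,"z":139},{"hand":0.58,"x":-338,"y":-151,"z":139},{"hand":0.58,"x":-338,"y":-151,"z":139},{"hand":0.58,"x":-338,"y":-151,"z":139}]' 30
python3 - <<'E'
from h import *
show()
t=cam("top");s=cam("side")
a=cv2.resize(t["image"][190:330,100:240,::-1],None,fx=2.85,fy=2.85,interpolation=cv2.INTER_CUBIC)
b=cv2.resize(s["image"][110:210,220:320,::-1],None,fx=3.99,fy=3.99,interpolation=cv2.INTER_CUBIC)
cv2.imwrite("pics/crop3.png",np.hstack([a[:399,:399],b[:399,:399]]))
E
```

```text
t 1.1 pos [0.2401 0.4948 0.1993] yaw 154.11 tilt [-0. -0.] F [ 0.93 -0.39 -0.56] M [ 0.045  0.006 -0.004] open 0.0852 q [ 0.904  0.381  1.297  0.     1.464 -0.215]$[0]: bad value
```

View pics/crop3.png

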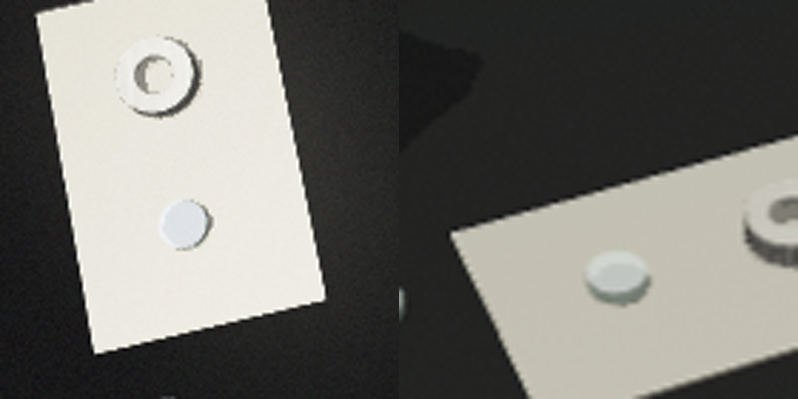

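The arm hasn't moved because the call was refused; the window is still at crop (185,223). Every row probably needs all its keys.

```bash
python3 -m crank '[{"hand":0.58,"x":-100,"y":-45,"z":0,"rx":0,"ry":0,"rz":0},{"hand":0.58,"x":-338,"y":-151,"z":60,"rx":0,"ry":0,"rz":0},{"hand":0.58,"x":-338,"y":-151,"z":100,"rx":0,"ry":0,"rz":0},{"hand":0.58,"x":-338,"y":-151,"z":120,"rx":0,"ry":0,"rz":0},{"hand":0.58,"x":-338,"y":-151,"z":139,"rx":0,"ry":0,"rz":0},{"hand":0.58,"x":-338,"y":-151,"z":139,"rx":0,"ry":0,"rz":0},{"hand":0.58,"x":-338,"y":-151,"z":139,"rx":0,"ry":0,"rz":0},{"hand":0.58,"x":-338,"y":-151,"z":139,"rx":0,"ry":0,"rz":0},{"hand":0.58,"x":-338,"y":-151,"z":139,"rx":0,"ry":0,"rz":0},{"hand":0.58,"x":-338,"y":-151,"z":139,"rx":0,"ry":0,"rz":0}]' 30
python3 - <<'E'
from h import *
show()
t=cam("top");s=cam("side")
a=cv2.resize(t["image"][190:330,100:240,::-1],None,fx=2.85,fy=2.85,interpolation=cv2.INTER_CUBIC)
b=cv2.resize(s["image"][110:210,220:320,::-1],None,fx=3.99,fy=3.99,interpolation=cv2.INTER_CUBIC)
cv2.imwrite("pics/crop4.png",np.hstack([a[:399,:399],b[:399,:399]]))
E
```

```text
t: 2.2
tool_pos: [0.4785, 0.2107, 0.0599]
ee_rot: [[-0.899, 0.438, -0.001], [0.438, 0.899, -0.0], [0.001, -0.001, -1.0]]
wrist_force: [0.2, -0.3, 0.5]
opening: 0.0492
t 2.2 pos [0.4785 0.2107 0.0599] yaw 154.0 tilt [-0.0012 -0.0001] F [ 0.19 -0.34  0.51] M [-0.02  -0.019 -0.014] open 0.0492 q [ 0.188  0.483  1.58   0.     1.08  -0.929]
```

View pics/crop4.png

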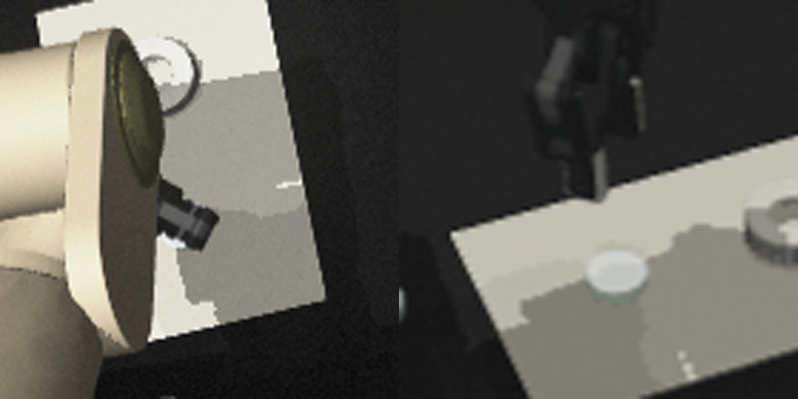

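Side crop: the window is at (617,270) with the fingers above it. I'll descend around it and feel for the mat.

```bash
python3 -m crank '[{"hand":0.58,"x":0,"y":0,"z":25,"rx":0,"ry":0,"rz":0},{"hand":0.58,"x":0,"y":0,"z":45,"rx":0,"ry":0,"rz":0},{"hand":0.58,"x":0,"y":0,"z":45,"rx":0,"ry":0,"rz":0}]'
python3 - <<'E'
from h import *
show()
s=cam("side");show()
crop(s,110,210,220,320,6,"pics/crop5.png")
E
```

```text
t: 2.6
tool_pos: [0.4765, 0.2123, 0.0143]
ee_rot: [[-0.9, 0.435, -0.003], [0.435, 0.9, -0.001], [0.003, -0.002, -1.0]]
wrist_force: [-0.6, -0.3, 1.5]
opening: 0.0493
t 2.6 pos [0.4765 0.2123 0.0143] yaw 154.22 tilt [-0.0031 -0.0005] F [-0.59 -0.29  1.5 ] M [-0.026  0.002  0.007] open 0.0493 q [ 0.192  0.548  1.63   0.     0.967 -0.929]
t 2.65 pos [0.4774 0.2123 0.0155] yaw 154.22 tilt [-0.0009 -0.0002] F [0.28 0.4  0.91] M [ 0.019 -0.035  0.012] open 0.0493 q [ 0.192  0.546  1.628  0.     0.968 -0.929]
```

View pics/crop5.png

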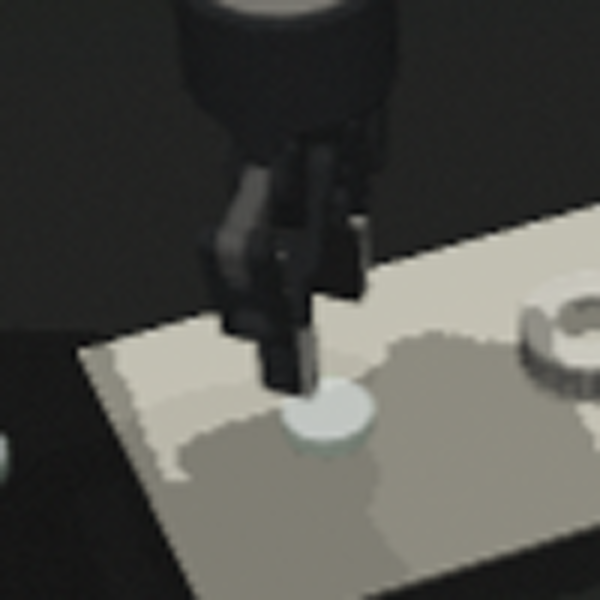

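Run:
```python
from h import *
s=cam("side")
for z in (.0155,.02,.025,.03):
  for o in (-.0247-.0,0,.0247):
    p=np.array([.4775+.437*o,.2122+.9*o,z]); r=proj(s,p); print(z,round(o,3),((r-[110,220])*6).round(0)[::-1])
print(((proj(s,[.4774,.2123,.013])-[110,220])*6)[::-1])
```

```text
0.0155 -0.025 [298. 450.]
0.0155 0 [319. 407.]
0.0155 0.025 [340. 365.]
0.02 -0.025 [297. 442.]
0.02 0 [318. 399.]
0.02 0.025 [340. 357.]
0.025 -0.025 [296. 432.]
0.025 0 [318. 389.]
0.025 0.025 [339. 347.]
0.03 -0.025 [295. 423.]
0.03 0 [317. 380.]
0.03 0.025 [338. 338.]
[319.37002977 411.81730456]
```

```bash
python3 -m crank '[{"hand":0.58,"x":0,"y":0,"z":4,"rx":0,"ry":0,"rz":0},{"hand":0.58,"x":0,"y":0,"z":8,"rx":0,"ry":0,"rz":0},{"hand":0.58,"x":0,"y":0,"z":8,"rx":0,"ry":0,"rz":0}]'
python3 - <<'E'
from h import *
s=cam("side");show()
crop(s,110,210,220,320,6,"pics/crop6.png")
E
```

```text
t: 3.0
tool_pos: [0.4782, 0.2114, 0.0073]
ee_rot: [[-0.9, 0.436, -0.0], [0.436, 0.9, -0.0], [0.0, -0.0, -1.0]]
wrist_force: [0.8, 0.4, 0.8]
opening: 0.0493
t 3.05 pos [0.4783 0.2114 0.0074] yaw 154.12 tilt [ 0.0001 -0.    ] F [ 0.63  0.2  -0.18] M [ 0.066 -0.006  0.014] open 0.0497 q [ 0.19   0.559  1.635 -0.     0.947 -0.929]
```

View pics/crop6.png

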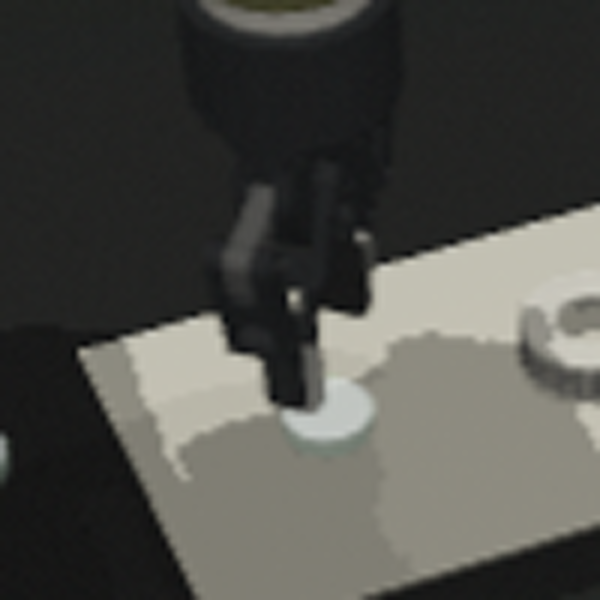

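Run:
```python
from h import *
t=cam("top");s=cam("side")
print("cam centres",(-t["R"].T@t["t"]).round(3),(-s["R"].T@s["t"]).round(3))
# crop4 time: TCP .4785,.2107,.06
for z in (.066,.09,.11):
  for o in (-.0247,-.039):
    p=np.array([.4785+.437*o,.2107+.9*o,z]); print("top",z,o,((proj(t,p)-[190,100])*2.85).round(0)[::-1],"side",((proj(s,p)-[110,220])*3.99).round(0)[::-1])
crop(s,90,190,220,320,6,"pics/crop7.png"); crop(t,190,290,100,200,6,"pics/crop8.png")
```

```text
cam centres [ 0.318 -0.102  1.186] [ 0.437 -0.65   0.829]
top 0.066 -0.0247 [198. 228.] side [193. 236.]
top 0.066 -0.039 [216. 237.] side [184. 253.]
top 0.09 -0.0247 [189. 223.] side [190. 203.]
top 0.09 -0.039 [207. 232.] side [181. 220.]
top 0.11 -0.0247 [181. 219.] side [187. 175.]
top 0.11 -0.039 [200. 228.] side [178. 192.]
```

View pics/crop8.png

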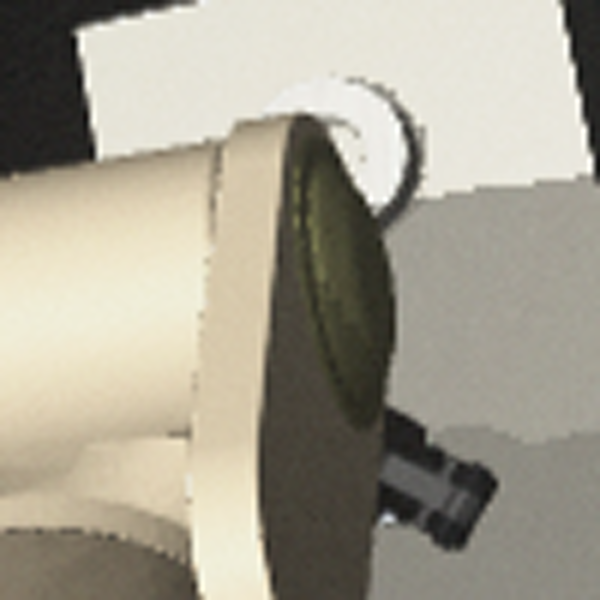

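View pics/crop7.png

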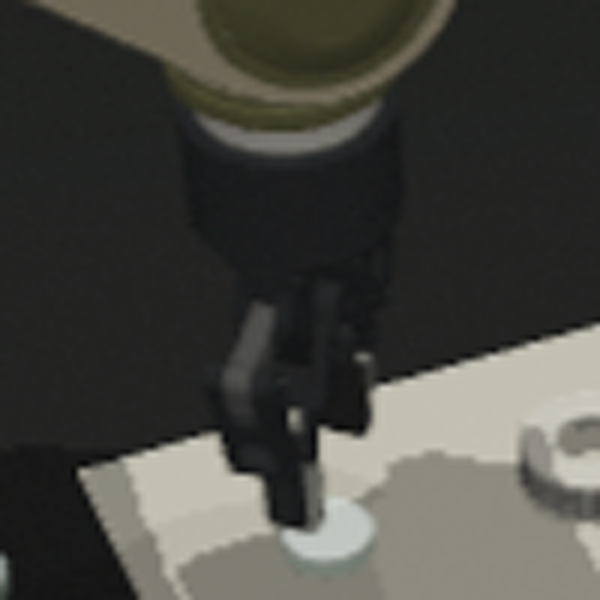

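```bash
python3 -m crank '[{"hand":0.58,"x":0,"y":0,"z":1,"rx":0,"ry":0,"rz":0},{"hand":0.58,"x":0,"y":0,"z":2,"rx":0,"ry":0,"rz":0},{"hand":0.58,"x":0,"y":0,"z":2,"rx":0,"ry":0,"rz":0}]'; python3 -m crank '[{"hand":0.58,"x":0,"y":0,"z":1,"rx":0,"ry":0,"rz":0},{"hand":0.58,"x":0,"y":0,"z":2,"rx":0,"ry":0,"rz":0},{"hand":0.58,"x":0,"y":0,"z":2,"rx":0,"ry":0,"rz":0}]';python3 -m crank '[{"hand":0.58,"x":0,"y":0,"z":1,"rx":0,"ry":0,"rz":0},{"hand":0.58,"x":0,"y":0,"z":2,"rx":0,"ry":0,"rz":0},{"hand":0.58,"x":0,"y":0,"z":2,"rx":0,"ry":0,"rz":0}]'
```

```text
t: 3.45
tool_pos: [0.4782, 0.2113, 0.0052]
ee_rot: [[-0.9, 0.437, -0.0], [0.437, 0.9, -0.0], [0.0, -0.0, -1.0]]
wrist_force: [0.1, 0.5, 0.2]
opening: 0.0493
t: 3.75
tool_pos: [0.4782, 0.2114, 0.0032]
ee_rot: [[-0.9, 0.437, -0.0], [0.437, 0.9, -0.0], [0.0, -0.0, -1.0]]
wrist_force: [0.9, 0.2, 0.1]
opening: 0.0495
t: 4.05
tool_pos: [0.4782, 0.2114, 0.0012]
ee_rot: [[-0.9, 0.437, -0.0], [0.437, 0.9, -0.0], [0.0, -0.0, -1.0]]
wrist_force: [0.4, 0.3, 0.0]
opening: 0.0499
```

```bash
python3 -m crank '[{"hand":0.58,"x":0,"y":0,"z":1,"rx":0,"ry":0,"rz":0},{"hand":0.58,"x":0,"y":0,"z":2,"rx":0,"ry":0,"rz":0},{"hand":0.58,"x":0,"y":0,"z":2,"rx":0,"ry":0,"rz":0}]'; python3 -m crank '[{"hand":0.58,"x":0,"y":0,"z":1,"rx":0,"ry":0,"rz":0},{"hand":0.58,"x":0,"y":0,"z":2,"rx":0,"ry":0,"rz":0},{"hand":0.58,"x":0,"y":0,"z":2,"rx":0,"ry":0,"rz":0}]'
python3 - <<'E'
from h import *
s=cam("side");show()
crop(s,110,210,220,320,6,"pics/crop9.png")
E
```

```text
t: 4.35
tool_pos: [0.4782, 0.2114, -0.0008]
ee_rot: [[-0.9, 0.437, -0.0], [0.437, 0.9, -0.0], [0.0, -0.0, -1.0]]
wrist_force: [0.1, -0.5, 0.0]
opening: 0.0497
t: 4.65
tool_pos: [0.4782, 0.2114, -0.0028]
ee_rot: [[-0.9, 0.437, -0.0], [0.437, 0.9, -0.0], [0.0, -0.0, -1.0]]
wrist_force: [-0.1, 0.6, 0.4]
opening: 0.0496
t 4.7 pos [ 0.4782  0.2114 -0.0027] yaw 154.12 tilt [-0.0001 -0.    ] F [-0.09  0.34  0.71] M [-0.033  0.01   0.007] open 0.0497 q [ 0.19   0.575  1.644 -0.     0.922 -0.93 ]
```

View pics/crop9.png

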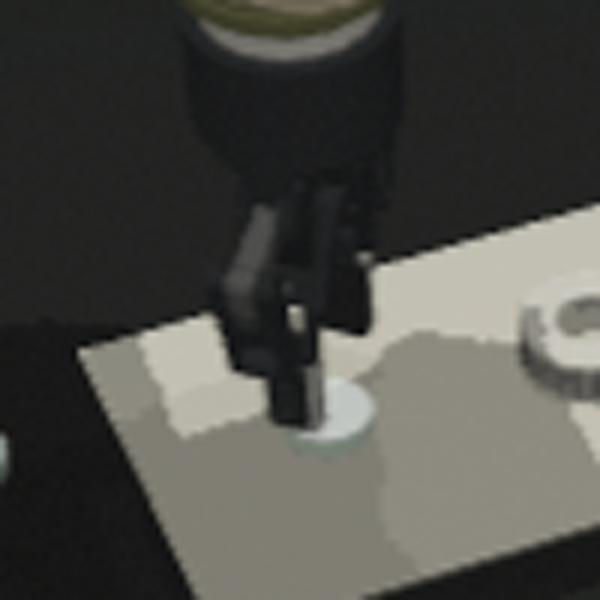

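```bash
for i in 1; do python3 -m crank '[{"hand":0.58,"x":0,"y":0,"z":1,"rx":0,"ry":0,"rz":0},{"hand":0.58,"x":0,"y":0,"z":2,"rx":0,"ry":0,"rz":0},{"hand":0.58,"x":0,"y":0,"z":3,"rx":0,"ry":0,"rz":0}]' | egrep 'pos|force'; done;  python3 -m crank '[{"hand":0.58,"x":0,"y":0,"z":1,"rx":0,"ry":0,"rz":0},{"hand":0.58,"x":0,"y":0,"z":2,"rx":0,"ry":0,"rz":0},{"hand":0.58,"x":0,"y":0,"z":3,"rx":0,"ry":0,"rz":0}]' | egrep 'pos|force'
```

```text
tool_pos: [0.4783, 0.2114, -0.0058]
wrist_force: [0.3, -0.1, 0.2]
tool_pos: [0.4783, 0.2114, -0.0088]
wrist_force: [-0.7, -0.5, 0.2]
```

```bash
python3 -m crank '[{"hand":0.58,"x":0,"y":0,"z":1,"rx":0,"ry":0,"rz":0},{"hand":0.58,"x":0,"y":0,"z":2,"rx":0,"ry":0,"rz":0},{"hand":0.58,"x":0,"y":0,"z":2,"rx":0,"ry":0,"rz":0}]' | egrep 'pos|force'
python3 - <<'E'
from h import *
s=cam("side");show()
crop(s,110,210,220,320,6,"pics/crop10.png")
E
```

```text
tool_pos: [0.4782, 0.2114, -0.0108]
wrist_force: [0.1, -0.1, 0.8]
t 5.65 pos [ 0.4782  0.2114 -0.0107] yaw 154.12 tilt [-0.0001 -0.0001] F [-0.59  0.07  1.32] M [ 0.055 -0.032 -0.029] open 0.0498 q [ 0.19   0.588  1.651 -0.     0.903 -0.929]
```

View pics/crop10.png

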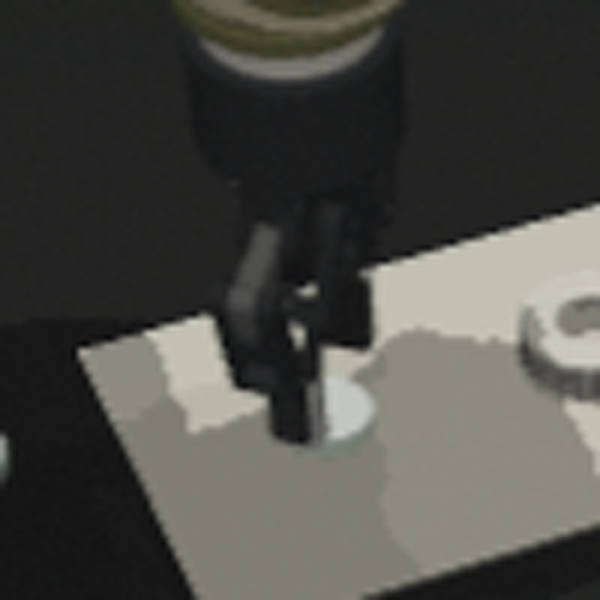

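```bash
python3 -m crank '[{"hand":0.58,"x":0,"y":0,"z":1,"rx":0,"ry":0,"rz":0},{"hand":0.58,"x":0,"y":0,"z":1,"rx":0,"ry":0,"rz":0}]' | egrep 'pos|force';python3 -m crank '[{"hand":0.58,"x":0,"y":0,"z":1,"rx":0,"ry":0,"rz":0},{"hand":0.58,"x":0,"y":0,"z":1,"rx":0,"ry":0,"rz":0}]' | egrep 'pos|force'
```

```text
tool_pos: [0.4782, 0.2114, -0.0118]
wrist_force: [-0.9, 0.2, 0.4]
tool_pos: [0.4782, 0.2114, -0.0128]
wrist_force: [-0.0, -0.3, -0.9]
```

```bash
python3 -m crank '[{"hand":0.58,"x":0,"y":0,"z":1,"rx":0,"ry":0,"rz":0},{"hand":0.58,"x":0,"y":0,"z":2,"rx":0,"ry":0,"rz":0}]' | egrep 'pos|force';python3 -m crank '[{"hand":0.58,"x":0,"y":0,"z":1,"rx":0,"ry":0,"rz":0},{"hand":0.58,"x":0,"y":0,"z":2,"rx":0,"ry":0,"rz":0}]' | egrep 'pos|force'
python3 - <<'E'
from h import *
s=cam("side");show()
crop(s,110,210,220,320,6,"pics/crop11.png")
E
```

```text
tool_pos: [0.4783, 0.2114, -0.0147]
wrist_force: [0.6, 0.1, 0.4]
tool_pos: [0.4783, 0.2114, -0.0168]
wrist_force: [0.0, 0.6, -0.7]
t 6.5 pos [ 0.4782  0.2113 -0.0169] yaw 154.11 tilt [-0.0003 -0.0001] F [ 0.12 -0.48  0.51] M [0.029 0.012 0.009] open 0.0496 q [ 0.189  0.598  1.656 -0.     0.888 -0.929]
```

View pics/crop11.png

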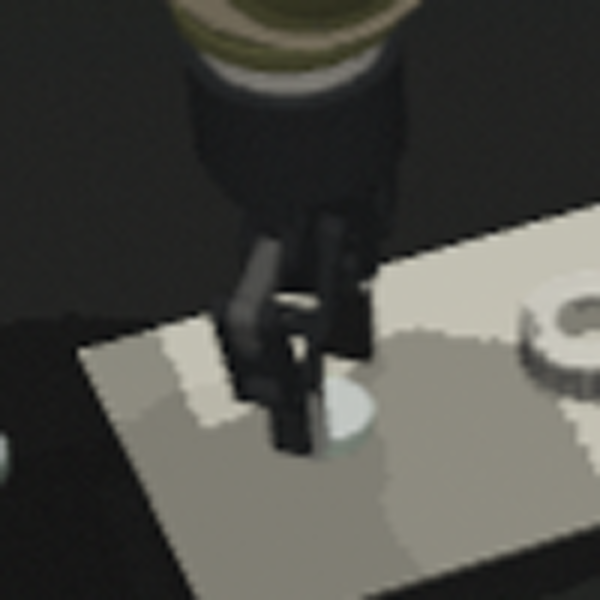

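```bash
python3 -m crank '[{"hand":0.58,"x":-3,"y":0,"z":0,"rx":0,"ry":0,"rz":0},{"hand":0.38,"x":-3,"y":0,"z":0,"rx":0,"ry":0,"rz":0},{"hand":0.38,"x":-3,"y":0,"z":0,"rx":0,"ry":0,"rz":0},{"hand":0.38,"x":-3,"y":0,"z":0,"rx":0,"ry":0,"rz":0},{"hand":0.38,"x":-3,"y":0,"z":0,"rx":0,"ry":0,"rz":0}]' 20| egrep 'pos|force|open'
python3 - <<'E'
from h import *
s=cam("side");show()
crop(s,110,210,220,320,6,"pics/crop12.png")
E
```

```text
tool_pos: [0.4809, 0.2101, -0.0167]
wrist_force: [-0.4, -0.3, 0.4]
opening: 0.0326
t 7.05 pos [ 0.481   0.2101 -0.0167] yaw 154.11 tilt [ 0. -0.] F [-0.13  0.15  0.04] M [-0.002 -0.031  0.028] open 0.032 q [ 0.186  0.6    1.65  -0.     0.891 -0.933]
```

View pics/crop12.png

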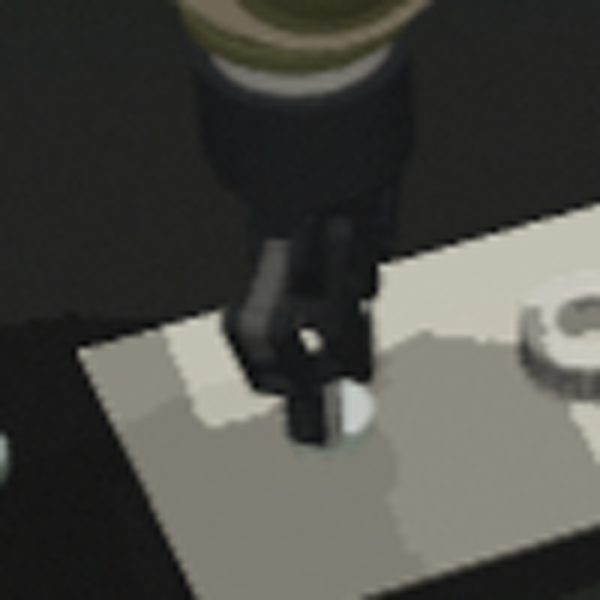

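The fingers closed to 32 mm without taking the glass, so the tips are still above it. The fingertips sit about 30 mm behind the TCP at this opening. I'll reopen and keep feeling downward.

```bash
python3 -m crank '[{"hand":0.54,"x":0,"y":0,"z":0,"rx":0,"ry":0,"rz":0},{"hand":0.54,"x":0,"y":0,"z":0,"rx":0,"ry":0,"rz":0},{"hand":0.54,"x":0,"y":0,"z":2,"rx":0,"ry":0,"rz":0},{"hand":0.54,"x":0,"y":0,"z":4,"rx":0,"ry":0,"rz":0}]' 20| egrep 'pos|force|open';python3 -m crank '[{"hand":0.54,"x":0,"y":0,"z":1,"rx":0,"ry":0,"rz":0},{"hand":0.54,"x":0,"y":0,"z":2,"rx":0,"ry":0,"rz":0}]' | egrep 'pos|force';python3 -m crank '[{"hand":0.54,"x":0,"y":0,"z":1,"rx":0,"ry":0,"rz":0},{"hand":0.54,"x":0,"y":0,"z":2,"rx":0,"ry":0,"rz":0}]' | egrep 'pos|force'
```

```text
tool_pos: [0.481, 0.2101, -0.0208]
wrist_force: [-0.3, -0.1, 1.2]
opening: 0.0462
tool_pos: [0.4809, 0.2101, -0.0229]
wrist_force: [0.5, 0.0, -0.3]
tool_pos: [0.481, 0.2101, -0.0248]
wrist_force: [0.1, -0.2, 0.0]
```

```bash
python3 -m crank '[{"hand":0.54,"x":0,"y":0,"z":1,"rx":0,"ry":0,"rz":0},{"hand":0.54,"x":0,"y":0,"z":1,"rx":0,"ry":0,"rz":0}]' | egrep 'pos|force'
python3 - <<'E'
from h import *
s=cam("side");show()
crop(s,110,210,220,320,6,"pics/crop13.png")
E
```

```text
tool_pos: [0.4809, 0.2101, -0.0258]
wrist_force: [-0.5, -0.9, 0.9]
t 8.1 pos [ 0.4809  0.2101 -0.0257] yaw 154.11 tilt [-0.0001 -0.    ] F [ 0.   -0.22  0.31] M [-0.014 -0.005 -0.004] open 0.0461 q [ 0.186  0.615  1.657  0.     0.87  -0.933]
```

View pics/crop13.png

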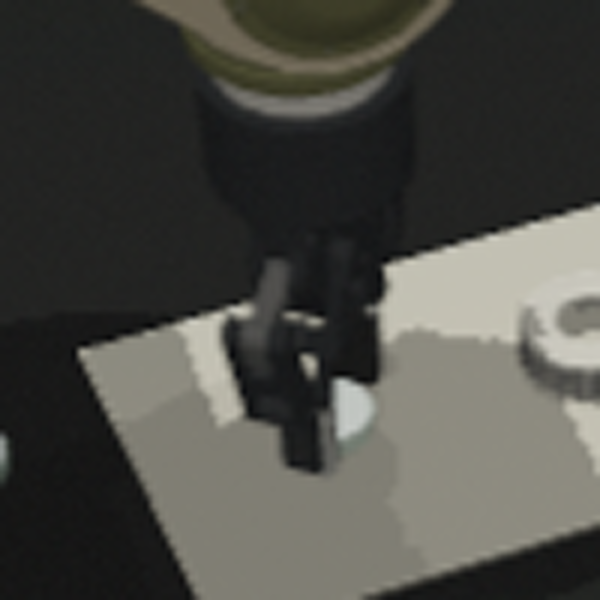

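```bash
python3 -m crank '[{"hand":0.54,"x":0,"y":0,"z":1,"rx":0,"ry":0,"rz":0},{"hand":0.54,"x":0,"y":0,"z":1,"rx":0,"ry":0,"rz":0}]' | egrep 'pos|force'; python3 -m crank '[{"hand":0.54,"x":0,"y":0,"z":1,"rx":0,"ry":0,"rz":0},{"hand":0.54,"x":0,"y":0,"z":1,"rx":0,"ry":0,"rz":0}]' | egrep 'pos|force'
```

```text
tool_pos: [0.4809, 0.2101, -0.0268]
wrist_force: [-0.3, 0.1, -0.1]
tool_pos: [0.4809, 0.2101, -0.0278]
wrist_force: [-0.1, -0.6, -0.1]
```

```bash
python3 -m crank '[{"hand":0.54,"x":0,"y":0,"z":1,"rx":0,"ry":0,"rz":0},{"hand":0.54,"x":0,"y":0,"z":1,"rx":0,"ry":0,"rz":0}]' | egrep 'pos|force'; python3 -m crank '[{"hand":0.54,"x":0,"y":0,"z":1,"rx":0,"ry":0,"rz":0},{"hand":0.54,"x":0,"y":0,"z":1,"rx":0,"ry":0,"rz":0}]' | egrep 'pos|force'
```

```text
tool_pos: [0.4809, 0.2101, -0.0288]
wrist_force: [-0.2, -0.5, 0.6]
tool_pos: [0.4809, 0.2101, -0.0298]
wrist_force: [0.2, 0.4, 0.2]
```

```bash
python3 -m crank '[{"hand":0.54,"x":0,"y":0,"z":1,"rx":0,"ry":0,"rz":0},{"hand":0.54,"x":0,"y":0,"z":1,"rx":0,"ry":0,"rz":0}]' | egrep 'pos|force'; python3 -m crank '[{"hand":0.54,"x":0,"y":0,"z":1,"rx":0,"ry":0,"rz":0},{"hand":0.54,"x":0,"y":0,"z":1,"rx":0,"ry":0,"rz":0}]' | egrep 'pos|force'
python3 - <<'E'
from h import *
s=cam("side");show()
crop(s,110,210,220,320,6,"pics/crop14.png")
E
```

```text
tool_pos: [0.4809, 0.2101, -0.0308]
wrist_force: [-0.2, 0.1, -0.6]
tool_pos: [0.481, 0.2101, -0.0313]
wrist_force: [-1.3, -1.2, 4.8]
t 9.35 pos [ 0.4811  0.2101 -0.0313] yaw 154.12 tilt [0.0004 0.    ] F [-1.4  -0.87  5.02] M [-0.136  0.195 -0.012] open 0.0462 q [ 0.186  0.624  1.661 -0.     0.856 -0.933]
```

View pics/crop14.png

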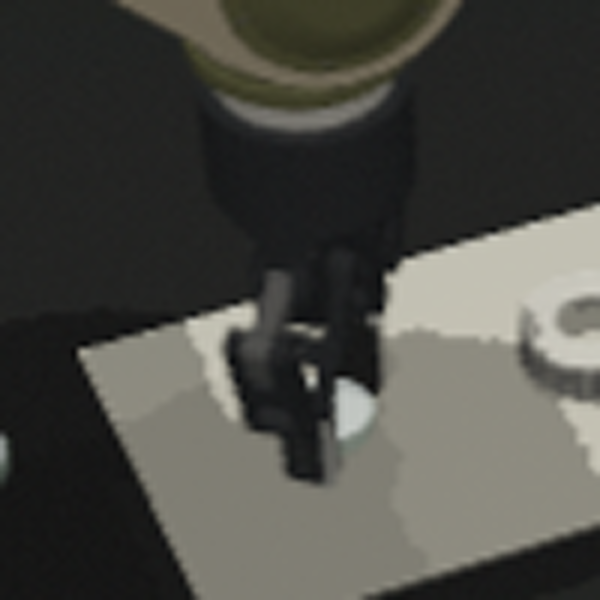

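Mat contact is at TCP z = -31.3 mm with opening 46 mm, so the tips lie about 34 mm behind the reported TCP. I'll raise 5 mm and grip lightly to centre the disc, then open, turn 90° and grip again.

```bash
python3 -m crank '[{"hand":0.54,"x":0,"y":0,"z":-5,"rx":0,"ry":0,"rz":0},{"hand":0.35,"x":0,"y":0,"z":-5,"rx":0,"ry":0,"rz":0},{"hand":0.35,"x":0,"y":0,"z":-5,"rx":0,"ry":0,"rz":0},{"hand":0.35,"x":0,"y":0,"z":-5,"rx":0,"ry":0,"rz":0},{"hand":0.35,"x":0,"y":0,"z":-5,"rx":0,"ry":0,"rz":0}]' 20
python3 - <<'E'
from h import *
s=cam("side");show()
crop(s,110,210,220,320,6,"pics/crop15.png")
E
```

```text
t: 9.85
tool_pos: [0.4814, 0.2102, -0.0259]
ee_rot: [[-0.9, 0.437, 0.001], [0.437, 0.9, 0.0], [-0.001, 0.001, -1.0]]
wrist_force: [-1.4, 0.1, 8.4]
opening: 0.0351
t 9.9 pos [ 0.4814  0.2102 -0.0259] yaw 154.12 tilt [0.0013 0.0003] F [-2.2  -0.77  7.79] M [-0.024  0.284 -0.058] open 0.0348 q [ 0.186  0.615  1.657  0.     0.868 -0.933]
```

View pics/crop15.png

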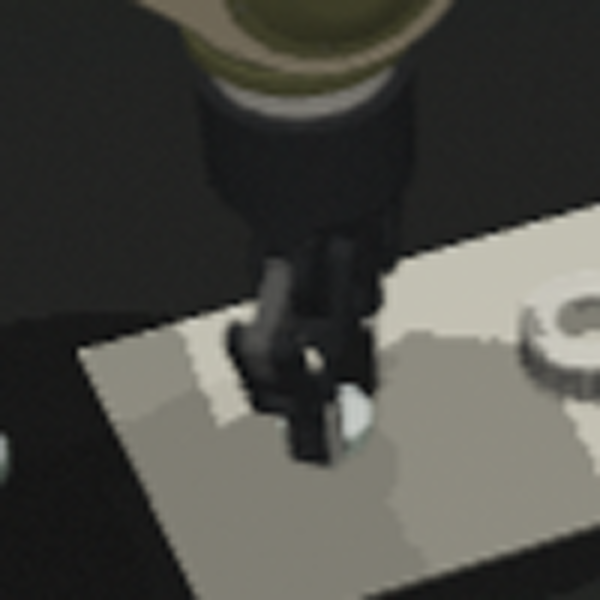

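```bash
python3 -m crank '[{"hand":0.54,"x":0,"y":0,"z":0,"rx":0,"ry":0,"rz":0},{"hand":0.54,"x":0,"y":0,"z":0,"rx":0,"ry":0,"rz":0.15},{"hand":0.54,"x":0,"y":0,"z":0,"rx":0,"ry":0,"rz":0.3},{"hand":0.54,"x":0,"y":0,"z":0,"rx":0,"ry":0,"rz":0.45},{"hand":0.54,"x":0,"y":0,"z":0,"rx":0,"ry":0,"rz":0.6},{"hand":0.54,"x":0,"y":0,"z":0,"rx":0,"ry":0,"rz":0.75},{"hand":0.54,"x":0,"y":0,"z":0,"rx":0,"ry":0,"rz":0.9},{"hand":0.54,"x":0,"y":0,"z":0,"rx":0,"ry":0,"rz":1.05},{"hand":0.54,"x":0,"y":0,"z":0,"rx":0,"ry":0,"rz":1.2},{"hand":0.54,"x":0,"y":0,"z":-2,"rx":0,"ry":0,"rz":1.35},{"hand":0.54,"x":0,"y":0,"z":-2,"rx":0,"ry":0,"rz":1.5},{"hand":0.54,"x":0,"y":0,"z":-2,"rx":0,"ry":0,"rz":1.571}]' 20
python3 - <<'E'
from h import *
s=cam("side");show()
crop(s,110,210,220,320,6,"pics/crop16.png")
E
```

```text
t: 11.1
tool_pos: [0.4809, 0.2101, -0.0248]
ee_rot: [[0.441, 0.897, -0.0], [0.897, -0.441, -0.0], [-0.0, -0.0, -1.0]]
wrist_force: [0.5, 0.3, -0.9]
opening: 0.0462
t 11.15 pos [ 0.4809  0.2101 -0.0249] yaw 63.71 tilt [-0.0003 -0.    ] F [-0.36 -0.28 -0.48] M [-0.002  0.011  0.014] open 0.0463 q [0.186 0.614 1.656 0.    0.872 0.645]
```

View pics/crop16.png

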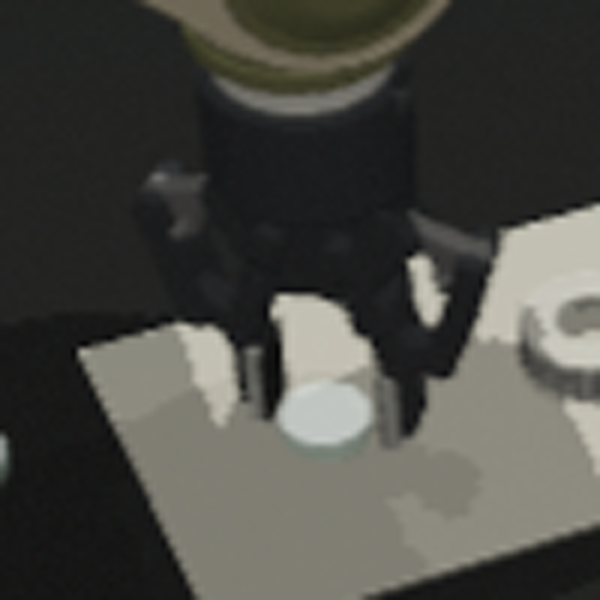

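```bash
python3 -m crank '[{"hand":0.35,"x":0,"y":0,"z":0,"rx":0,"ry":0,"rz":0},{"hand":0.35,"x":0,"y":0,"z":0,"rx":0,"ry":0,"rz":0},{"hand":0.35,"x":0,"y":0,"z":0,"rx":0,"ry":0,"rz":0},{"hand":0.35,"x":0,"y":0,"z":0,"rx":0,"ry":0,"rz":0}]' 20
python3 - <<'E'
from h import *
s=cam("side");show()
crop(s,110,210,220,320,6,"pics/crop17.png")
E
```

```text
t: 11.55
tool_pos: [0.4809, 0.21, -0.0246]
ee_rot: [[0.436, 0.9, -0.0], [0.9, -0.436, -0.0], [-0.0, -0.0, -1.0]]
wrist_force: [-1.4, -0.9, 3.6]
opening: 0.0342
t 11.6 pos [ 0.4809  0.21   -0.0246] yaw 64.14 tilt [-0.0001 -0.0001] F [-1.27 -0.4   2.94] M [-0.007  0.208  0.111] open 0.0343 q [ 0.186  0.613  1.656 -0.     0.872  0.637]
```

View pics/crop17.png

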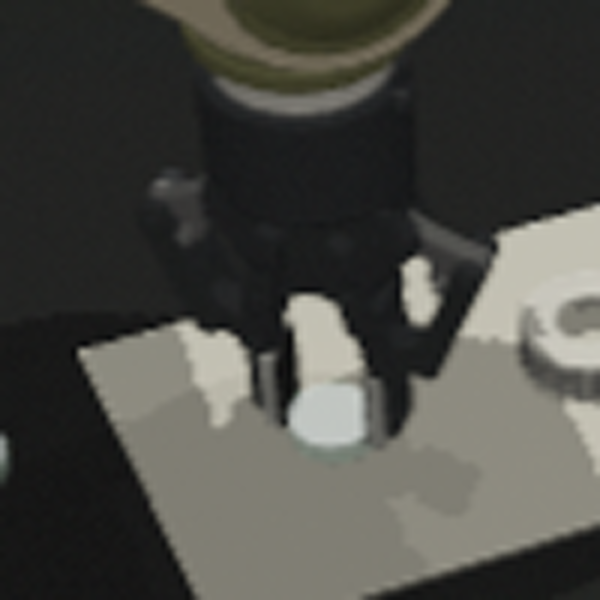

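Run:
```python
from h import *
s=cam("side")
j=np.array([.9,-.436,0]);x=np.array([.436,.9,0])
for z in (.003,.007,.011):
  for a in (.0175,.022,-.0175):
    print(z,a,[((proj(s,np.array([.4809,.21,z])+j*a+x*b)-[110,220])*6).round(0)[::-1].tolist() for b in (-.011,.011)])
print(((proj(s,[.4809,.21,.013])-[110,220])*6).round()[::-1])
im=s["image"][150:195,255:305,::-1]; cv2.imwrite("pics/c18.png",cv2.resize(im,None,fx=14,fy=13,interpolation=cv2.INTER_CUBIC))
```

```text
0.003 0.0175 [[364.0, 462.0], [382.0, 424.0]]
0.003 0.022 [[375.0, 464.0], [393.0, 426.0]]
0.003 -0.0175 [[279.0, 444.0], [298.0, 406.0]]
0.007 0.0175 [[363.0, 454.0], [382.0, 416.0]]
0.007 0.022 [[374.0, 456.0], [393.0, 418.0]]
0.007 -0.0175 [[278.0, 436.0], [297.0, 399.0]]
0.011 0.0175 [[363.0, 447.0], [381.0, 409.0]]
0.011 0.022 [[374.0, 449.0], [392.0, 411.0]]
0.011 -0.0175 [[277.0, 429.0], [296.0, 391.0]]
[329. 415.]
```

View pics/c18.png

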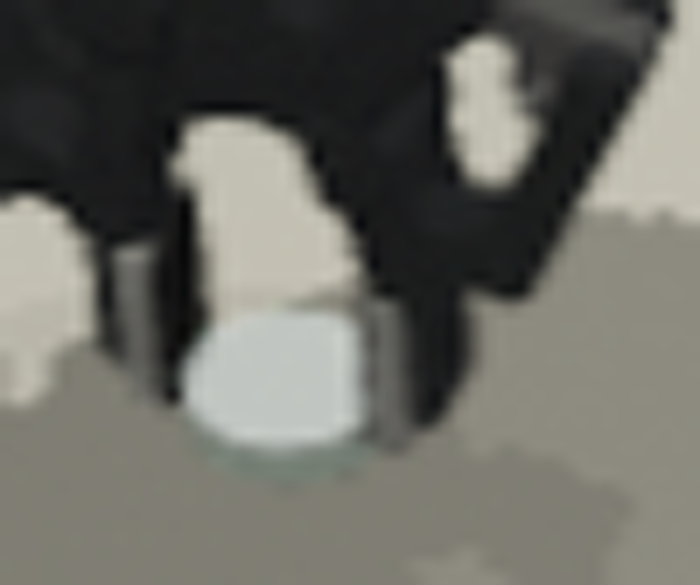

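The window is centred under the TCP: its top centre is at about crop (278,378), and the projection predicts the same pixel. The pads hold its top 3 mm or so. I'll firm the grip slightly, lift and check.

```bash
python3 -m crank '[{"hand":0.33,"x":0,"y":0,"z":0,"rx":0,"ry":0,"rz":0},{"hand":0.33,"x":0,"y":0,"z":-3,"rx":0,"ry":0,"rz":0},{"hand":0.33,"x":0,"y":0,"z":-10,"rx":0,"ry":0,"rz":0},{"hand":0.33,"x":0,"y":0,"z":-25,"rx":0,"ry":0,"rz":0},{"hand":0.33,"x":0,"y":0,"z":-40,"rx":0,"ry":0,"rz":0},{"hand":0.33,"x":0,"y":0,"z":-40,"rx":0,"ry":0,"rz":0}]' 25
python3 - <<'E'
from h import *
s=cam("side");show()
crop(s,120,190,240,320,8,"pics/c19.png")
goto(.5495,-.2262,.142); goto(.5495,-.2262,.122)
E
```

```text
t: 12.25
tool_pos: [0.4821, 0.2103, 0.0171]
ee_rot: [[0.437, 0.9, 0.004], [0.9, -0.437, 0.001], [0.002, 0.003, -1.0]]
wrist_force: [-0.2, -0.0, -0.3]
opening: 0.0342
t 12.3 pos [0.4815 0.2102 0.0161] yaw 64.1 tilt [0.0021 0.0004] F [-0.59 -0.4   0.17] M [-0.018  0.035  0.01 ] open 0.034 q [0.186 0.548 1.622 0.    0.969 0.638]
shift mm [-362.7  251.9 -126. ] rotvec [ 0.0017 -0.0013 -0.    ] curyaw 64.1 q6 0.638
shift mm [-362.7  251.9 -106. ] rotvec [ 0.0017 -0.0013 -0.    ] curyaw 64.1 q6 0.638
```

View pics/c19.png

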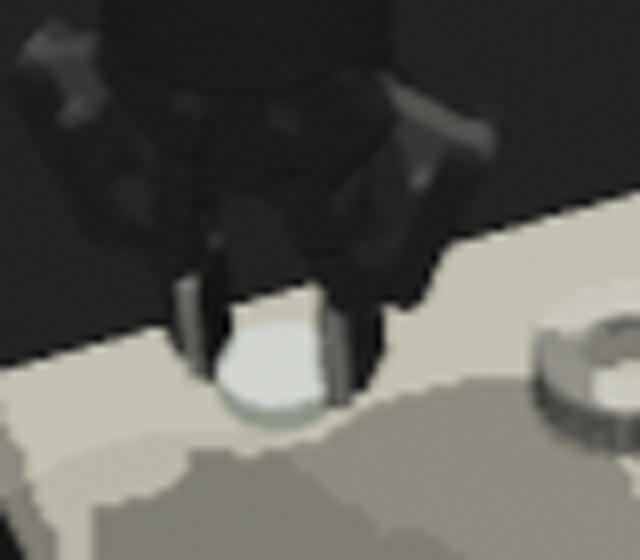

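```bash
python3 -m crank '[{"hand":0.33,"x":0,"y":0,"z":-40,"rx":0,"ry":0,"rz":0},{"hand":0.33,"x":-15,"y":10,"z":-80,"rx":0,"ry":0,"rz":0},{"hand":0.33,"x":-50,"y":35,"z":-115,"rx":0,"ry":0,"rz":0},{"hand":0.33,"x":-88,"y":62,"z":-127,"rx":0,"ry":0,"rz":0},{"hand":0.33,"x":-128,"y":90,"z":-127,"rx":0,"ry":0,"rz":0},{"hand":0.33,"x":-168,"y":118,"z":-127,"rx":0,"ry":0,"rz":0},{"hand":0.33,"x":-208,"y":146,"z":-127,"rx":0,"ry":0,"rz":0},{"hand":0.33,"x":-248,"y":174,"z":-127,"rx":0,"ry":0,"rz":0},{"hand":0.33,"x":-288,"y":202,"z":-127,"rx":0,"ry":0,"rz":0},{"hand":0.33,"x":-325,"y":228,"z":-127,"rx":0,"ry":0,"rz":0},{"hand":0.33,"x":-350,"y":246,"z":-127,"rx":0,"ry":0,"rz":0},{"hand":0.33,"x":-362,"y":254,"z":-127,"rx":0,"ry":0,"rz":0}]'; python3 -m crank '[{"hand":0.33,"x":0,"y":0,"z":0,"rx":0,"ry":0,"rz":0},{"hand":0.33,"x":0,"y":0,"z":0,"rx":0,"ry":0,"rz":0},{"hand":0.33,"x":0,"y":0,"z":0,"rx":0,"ry":0,"rz":0}]' >/dev/null;  python3 - <<'E'
from h import *
s=cam("side");t=cam("top");show()
p=np.array(st()["tool_pos"]);
for n,d,r0,c0 in (("side",s,245,290),("top",t,175,330)):
    print(n,"TCPxy@.1796/.1695/.138",[((proj(d,[p[0],p[1],z])-[r0,c0])*4).round(0)[::-1].tolist() for z in (.1796,.1696,.138)])
a=cv2.resize(s["image"][245:345,290:390,::-1],None,fx=4,fy=4,interpolation=cv2.INTER_CUBIC)
b=cv2.resize(t["image"][175:275,330:430,::-1],None,fx=4,fy=4,interpolation=cv2.INTER_CUBIC)
cv2.imwrite("pics/c20.png",np.hstack([a,b]))
E
```

```text
t: 13.5
tool_pos: [0.5512, -0.2291, 0.141]
ee_rot: [[0.439, 0.898, -0.001], [0.898, -0.439, 0.001], [-0.0, -0.001, -1.0]]
wrist_force: [0.0, 0.5, -0.6]
opening: 0.0343
t 13.9 pos [ 0.5514 -0.2252  0.1426] yaw 64.19 tilt [0.0001 0.    ] F [-0.45  0.44 -0.43] M [-0.02   0.003 -0.015] open 0.0342 q [-0.586  0.504  1.26   0.     1.378 -0.136]
side TCPxy@.1796/.1695/.138 [[219.0, 172.0], [218.0, 186.0], [214.0, 230.0]]
top TCPxy@.1796/.1695/.138 [[226.0, 173.0], [224.0, 178.0], [216.0, 193.0]]
```

View pics/c20.png

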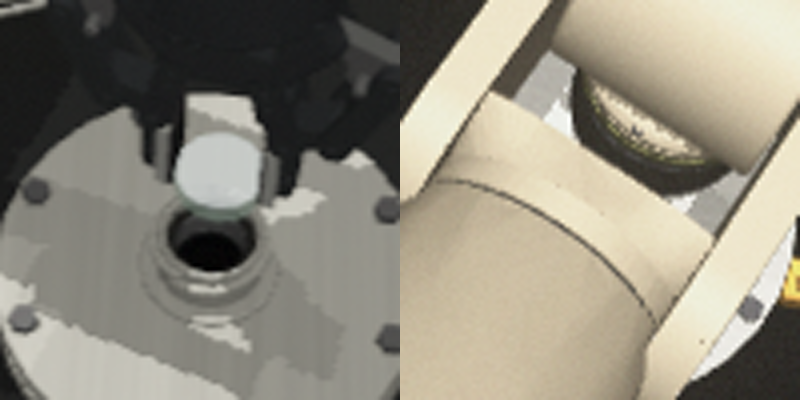

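Run:
```python
from h import *
f=np.load("c0.npz");si=f["si"];ti=f["ti"]
s=cam("side");t=cam("top")
def draw(img,d,r0,c0,n,k,cx,cy):
    im=cv2.resize(img[r0:r0+n,c0:c0+n,::-1],None,fx=k,fy=k,interpolation=cv2.INTER_CUBIC)
    for rad,z,col in ((.022,.138,(0,0,255)),(.019,.138,(0,255,0)),(.029,.114,(255,0,0))):
        P=np.array([((proj(d,[cx+rad*np.cos(a),cy+rad*np.sin(a),z])+.5-[r0,c0])*k)[::-1] for a in np.linspace(0,6.28,80)])
        cv2.polylines(im,[P.round().astype(int)],True,col,1)
    return im
a=draw(si,s,270,305,80,5,.551,-.2275); b=draw(ti,t,185,345,80,5,.551,-.2275)
cv2.imwrite("pics/c21.png",np.hstack([a,b]))
```

```text
(no output)
```

View pics/c21.png

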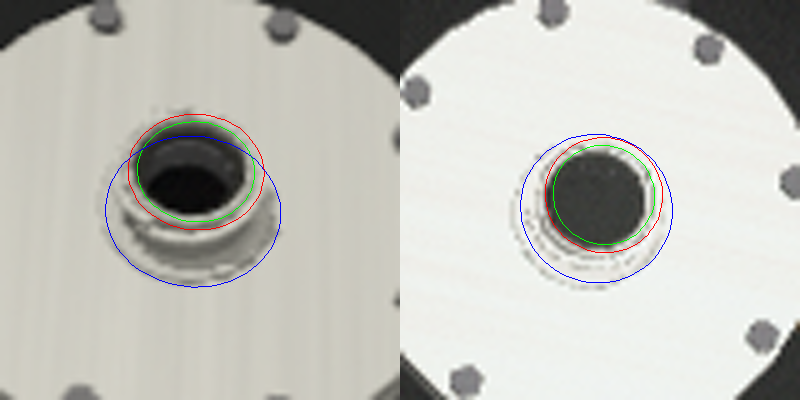

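Run:
```python
from h import *
from scipy.optimize import least_squares
from scipy.ndimage import map_coordinates
f=np.load("c0.npz")
D={"side":(cam("side"),f["si"]),"top":(cam("top"),f["ti"])}
for n,(d,img) in D.items():
    g=cv2.GaussianBlur(cv2.cvtColor(img,cv2.COLOR_RGB2GRAY).astype(float),(0,0),.7)
    cx,cy=.551,-.2275
    for it in range(4):
        pts=[];A=[]
        for a in np.radians(np.arange(0,360,2)):
            rr=np.arange(.08,.1,.0003)
            P=np.array([proj(d,[cx+r*np.cos(a),cy+r*np.sin(a),.110]) for r in rr])
            v=map_coordinates(g,P.T,order=1); gr=np.gradient(v); k=np.argmin(gr)
            if v[:8].mean()>120 and v[-8:].mean()<70: pts.append(rr[k]);A.append(a)
        A=np.array(A);pts=np.array(pts)
        sol=least_squares(lambda p:pts-(p[2]+p[0]*np.cos(A)+p[1]*np.sin(A)),[0,0,.09],loss="soft_l1",f_scale=.0005)
        cx+=sol.x[0];cy+=sol.x[1]
    res=sol.fun
    print(n,len(A),np.degrees(A).round()[[0,-1]],"c",round(cx,4),round(cy,4),"r",round(sol.x[2],4),"rms",np.sqrt(np.mean(res**2)).round(5), np.histogram(np.degrees(A),bins=range(0,361,45))[0])
```

```text
side 113 [  0. 358.] c 0.5496 -0.2248 r 0.0898 rms 0.00059 [19 19 19 19 15  0 11 11]
top 153 [  2. 336.] c 0.5491 -0.2247 r 0.0894 rms 0.00046 [22 22 23 22 23  9 21 11]
```

```bash
python3 -m crank '[{"hand":0.33,"x":-0.8,"y":-1.5,"z":8,"rx":0,"ry":0,"rz":0},{"hand":0.33,"x":-0.8,"y":-1.5,"z":18,"rx":0,"ry":0,"rz":0},{"hand":0.33,"x":-0.8,"y":-1.5,"z":26,"rx":0,"ry":0,"rz":0},{"hand":0.33,"x":-0.8,"y":-1.5,"z":29,"rx":0,"ry":0,"rz":0},{"hand":0.33,"x":-0.8,"y":-1.5,"z":29,"rx":0,"ry":0,"rz":0},{"hand":0.33,"x":-0.8,"y":-1.5,"z":29,"rx":0,"ry":0,"rz":0}]'
python3 - <<'E'
from h import *
s=cam("side");show()
p=np.array(st()["tool_pos"])
k=7;r0,c0=275,305
im=cv2.resize(s["image"][r0:r0+80,c0:c0+80,::-1],None,fx=k,fy=k,interpolation=cv2.INTER_CUBIC)
im2=im.copy()
for rad,z,col in ((.018,p[2]+.0376,(0,255,255)),(.018,p[2]+.0276,(0,255,0)),(.022,.138,(0,0,255)),(.029,.114,(255,0,0))):
    P=np.array([((proj(s,[p[0]+rad*np.cos(a),p[1]+rad*np.sin(a),z])+.5-[r0,c0])*k)[::-1] for a in np.linspace(0,6.28,80)])
    cv2.polylines(im2,[P.round().astype(int)],True,col,1)
cv2.imwrite("pics/c22.png",cv2.resize(np.hstack([im,im2]),(800,400)))
E
```

```text
t: 14.7
tool_pos: [0.5498, -0.2267, 0.1134]
ee_rot: [[0.437, 0.9, 0.0], [0.9, -0.437, -0.0], [-0.0, 0.0, -1.0]]
wrist_force: [0.3, -0.2, 0.7]
opening: 0.0343
t 14.75 pos [ 0.5498 -0.2267  0.1136] yaw 64.1 tilt [ 0.0005 -0.0003] F [-0.02  0.69 -0.65] M [ 0.012  0.005 -0.002] open 0.034 q [-0.59   0.529  1.305  0.     1.307 -0.138]
```

View pics/c22.png

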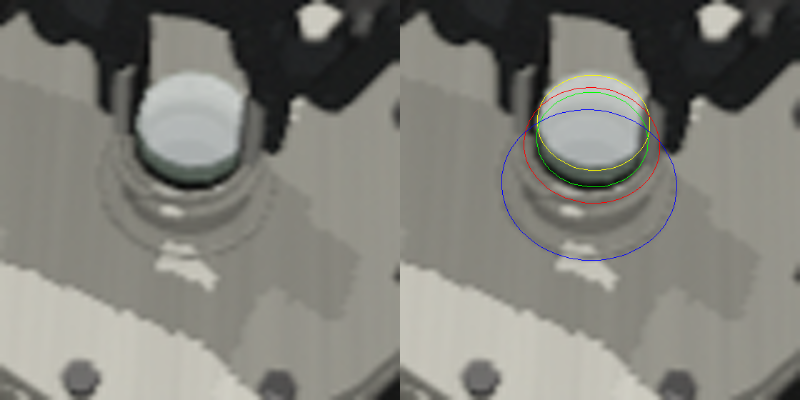

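The side view shows the glass over the mouth. Its overlay and the boss overlay are offset by the same amount, so the glass is aligned relative to the port. Lowering by feel.

```bash
python3 -m crank '[{"hand":0.33,"x":0,"y":0,"z":1.5,"rx":0,"ry":0,"rz":0},{"hand":0.33,"x":0,"y":0,"z":3,"rx":0,"ry":0,"rz":0},{"hand":0.33,"x":0,"y":0,"z":4,"rx":0,"ry":0,"rz":0},{"hand":0.33,"x":0,"y":0,"z":4,"rx":0,"ry":0,"rz":0}]'|egrep 'pos|force|open'; python3 -c "
from h import *
show()"
```

```text
tool_pos: [0.5496, -0.2265, 0.1092]
wrist_force: [-0.0, 0.5, 0.4]
opening: 0.0341
t 15.15 pos [ 0.5496 -0.2265  0.1092] yaw 64.1 tilt [-0.0002  0.0001] F [-0.04  0.53  0.37] M [ 0.029  0.058 -0.004] open 0.0341 q [-0.59   0.533  1.312 -0.     1.297 -0.138]
```

```bash
python3 -m crank '[{"hand":0.33,"x":0,"y":0,"z":1,"rx":0,"ry":0,"rz":0},{"hand":0.33,"x":0,"y":0,"z":1,"rx":0,"ry":0,"rz":0}]'|egrep 'pos|force|open'; python3 -c "
from h import *
show()"; python3 -m crank '[{"hand":0.33,"x":0,"y":0,"z":1,"rx":0,"ry":0,"rz":0},{"hand":0.33,"x":0,"y":0,"z":1,"rx":0,"ry":0,"rz":0}]'|egrep 'pos|force|open'; python3 -c "
from h import *
show()"
```

```text
tool_pos: [0.5496, -0.2265, 0.1082]
wrist_force: [-0.0, -0.1, 0.1]
opening: 0.0339
t 15.35 pos [ 0.5496 -0.2265  0.1082] yaw 64.1 tilt [-0.0001  0.0001] F [-0.02 -0.08  0.15] M [-0.009 -0.017 -0.01 ] open 0.0339 q [-0.59   0.534  1.313 -0.     1.295 -0.138]
tool_pos: [0.5496, -0.2265, 0.1072]
wrist_force: [0.1, 0.6, -1.0]
opening: 0.0339
t 15.55 pos [ 0.5496 -0.2265  0.1072] yaw 64.1 tilt [-0.0002  0.0001] F [ 0.05  0.64 -1.01] M [-0.041 -0.01   0.   ] open 0.0339 q [-0.59   0.535  1.314  0.     1.293 -0.138]
```

```bash
python3 -m crank '[{"hand":0.33,"x":0,"y":0,"z":1,"rx":0,"ry":0,"rz":0},{"hand":0.33,"x":0,"y":0,"z":1,"rx":0,"ry":0,"rz":0}]'|egrep 'pos|force|open'; python3 -m crank '[{"hand":0.33,"x":0,"y":0,"z":1,"rx":0,"ry":0,"rz":0},{"hand":0.33,"x":0,"y":0,"z":1,"rx":0,"ry":0,"rz":0}]'|egrep 'pos|force|open'; python3 -c "
from h import *
show()"
```

```text
tool_pos: [0.5496, -0.2265, 0.1062]
wrist_force: [-0.6, 0.5, -0.9]
opening: 0.034
tool_pos: [0.5497, -0.2266, 0.1053]
wrist_force: [0.1, -0.4, -0.7]
opening: 0.0338
t 15.95 pos [ 0.5497 -0.2266  0.1053] yaw 64.1 tilt [ 0.0001 -0.    ] F [ 0.12 -0.35 -0.75] M [-0.033  0.009 -0.024] open 0.0338 q [-0.59   0.537  1.317  0.     1.288 -0.138]
```

```bash
python3 -m crank '[{"hand":0.33,"x":0,"y":0,"z":0.5,"rx":0,"ry":0,"rz":0},{"hand":0.33,"x":0,"y":0,"z":1,"rx":0,"ry":0,"rz":0},{"hand":0.33,"x":0,"y":0,"z":1,"rx":0,"ry":0,"rz":0}]'|egrep 'pos|force|open'; python3 -c "
from h import *
show()
s=cam('side');crop(s,275,350,305,380,7,'pics/c23.png');show()"
```

```text
tool_pos: [0.5498, -0.2267, 0.105]
wrist_force: [-1.3, 1.4, 4.6]
opening: 0.034
t 16.25 pos [ 0.5498 -0.2267  0.105 ] yaw 64.1 tilt [ 0.0007 -0.0006] F [-1.28  1.41  4.65] M [ 0.174  0.271 -0.048] open 0.034 q [-0.59   0.537  1.318 -0.     1.286 -0.138]
t 16.3 pos [ 0.5498 -0.2267  0.105 ] yaw 64.1 tilt [ 0.0007 -0.0006] F [-2.14  0.79  5.17] M [ 0.091  0.245 -0.004] open 0.0343 q [-0.59   0.537  1.318 -0.     1.286 -0.138]
```

View pics/c23.png

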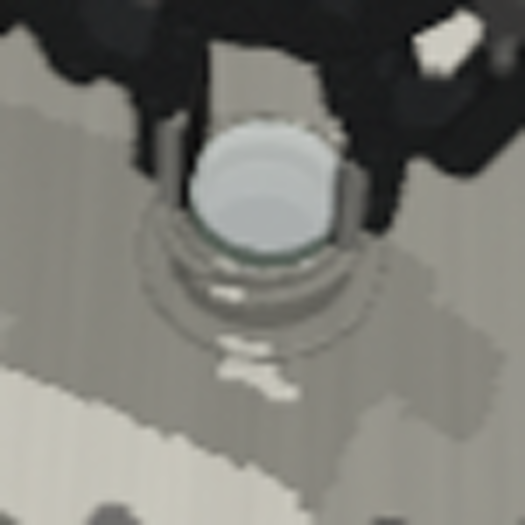

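The glass has met something solid at h ≈ 132.6 mm, about 5 to 6 mm below the rim, which fits the gasket. I'll relieve the push and let go gently.

```bash
python3 -m crank '[{"hand":0.4,"x":0,"y":0,"z":-0.4,"rx":0,"ry":0,"rz":0},{"hand":0.43,"x":0,"y":0,"z":-0.4,"rx":0,"ry":0,"rz":0},{"hand":0.46,"x":0,"y":0,"z":-0.4,"rx":0,"ry":0,"rz":0},{"hand":0.5,"x":0,"y":0,"z":-0.4,"rx":0,"ry":0,"rz":0},{"hand":0.6,"x":0,"y":0,"z":-0.4,"rx":0,"ry":0,"rz":0},{"hand":0.6,"x":0,"y":0,"z":-4,"rx":0,"ry":0,"rz":0},{"hand":0.6,"x":0,"y":0,"z":-20,"rx":0,"ry":0,"rz":0},{"hand":0.6,"x":0,"y":0,"z":-45,"rx":0,"ry":0,"rz":0},{"hand":0.6,"x":0,"y":0,"z":-60,"rx":0,"ry":0,"rz":0}]'|egrep 'pos|force|open'; python3 -c "
from h import *
show()
s=cam('side');crop(s,275,350,305,380,7,'pics/c24.png');show()"
```

```text
tool_pos: [0.55, -0.2268, 0.1663]
wrist_force: [0.1, 0.9, 0.2]
opening: 0.0511
t 17.2 pos [ 0.55   -0.2268  0.1663] yaw 64.11 tilt [ 0.0017 -0.0011] F [0.08 0.87 0.19] M [-0.01  -0.021 -0.007] open 0.0511 q [-0.59   0.483  1.226  0.     1.431 -0.138]
t 17.25 pos [ 0.5508 -0.2272  0.1684] yaw 64.11 tilt [ 0.0047 -0.0031] F [ 0.16 -0.38  1.82] M [-0.039 -0.096  0.007] open 0.0511 q [-0.59   0.481  1.223 -0.     1.433 -0.138]
```

View pics/c24.png

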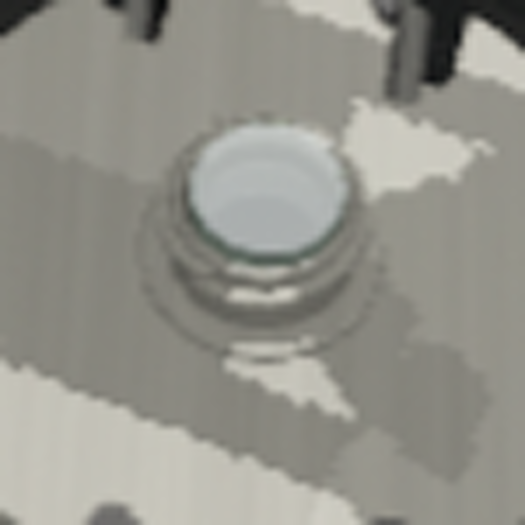

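The window lies flat and concentric in the port: disc centre at crop (267,190), lower edge unchanged after release. Next is the ring.

Run:
```python
from h import *
s=cam("side");t=cam("top")
im=s["image"];print(onz(s,(165,318.5),.021).round(4))
goto(.5885,.233,.165,35); goto(.5885,.233,.03,35)
```

```text
[0.5879 0.2326 0.021 ]
shift mm [ 4.304e+02 -1.660e+02 -4.000e-01] rotvec [ 1.70e-03 -2.00e-04  5.08e-01] curyaw 64.1 q6 -0.138
shift mm [ 430.4 -166.3  134.6] rotvec [ 1.70e-03 -2.00e-04  5.08e-01] curyaw 64.1 q6 -0.138
```

```bash
python3 -m crank '[{"hand":0.85,"x":25,"y":-9.6,"z":0,"rx":0,"ry":0,"rz":0.05},{"hand":0.85,"x":70,"y":-27,"z":0,"rx":0,"ry":0,"rz":0.1},{"hand":0.85,"x":115,"y":-44,"z":0,"rx":0,"ry":0,"rz":0.15},{"hand":0.85,"x":160,"y":-62,"z":0,"rx":0,"ry":0,"rz":0.2},{"hand":0.85,"x":205,"y":-79,"z":0,"rx":0,"ry":0,"rz":0.25},{"hand":0.85,"x":250,"y":-96,"z":0,"rx":0,"ry":0,"rz":0.3},{"hand":0.85,"x":295,"y":-114,"z":0,"rx":0,"ry":0,"rz":0.35},{"hand":0.85,"x":340,"y":-131,"z":20,"rx":0,"ry":0,"rz":0.4},{"hand":0.85,"x":380,"y":-147,"z":45,"rx":0,"ry":0,"rz":0.45},{"hand":0.85,"x":410,"y":-158,"z":75,"rx":0,"ry":0,"rz":0.508},{"hand":0.85,"x":430,"y":-166,"z":105,"rx":0,"ry":0,"rz":0.508},{"hand":0.85,"x":430,"y":-166,"z":135,"rx":0,"ry":0,"rz":0.508}]'|egrep 'pos|force|open';  python3 -m crank '[{"hand":0.85,"x":0,"y":0,"z":0,"rx":0,"ry":0,"rz":0},{"hand":0.85,"x":0,"y":0,"z":0,"rx":0,"ry":0,"rz":0}]' >/dev/null
python3 - <<'E'
from h import *
s=cam("side");show()
p=np.array(st()["tool_pos"])
k=6;r0,c0=100,265
im=cv2.resize(s["image"][r0:r0+90,c0:c0+110,::-1],None,fx=k,fy=k,interpolation=cv2.INTER_CUBIC)
P=np.array([((proj(s,[p[0]+.029*np.cos(a),p[1]+.029*np.sin(a),.021])-[r0,c0])*k)[::-1] for a in np.linspace(0,6.28,80)])
cv2.polylines(im,[P.round().astype(int)],True,(0,0,255),1)
cv2.imwrite("pics/c25.png",im)
goto(.5885,.233,-.02,35)
E
```

```text
tool_pos: [0.5869, 0.2355, 0.0266]
wrist_force: [0.4, -1.0, 1.0]
opening: 0.0725
t 18.8 pos [0.5887 0.2324 0.0303] yaw 34.96 tilt [0.0012 0.0001] F [0.9  0.61 0.33] M [ 0.046 -0.045  0.019] open 0.0732 q [ 0.189  0.677  1.285 -0.     1.179  1.15 ]
shift mm [ 0.1 -0.7 50.3] rotvec [ 0.0006 -0.0011 -0.0007] curyaw 35.0 q6 1.15
```

View pics/c25.png

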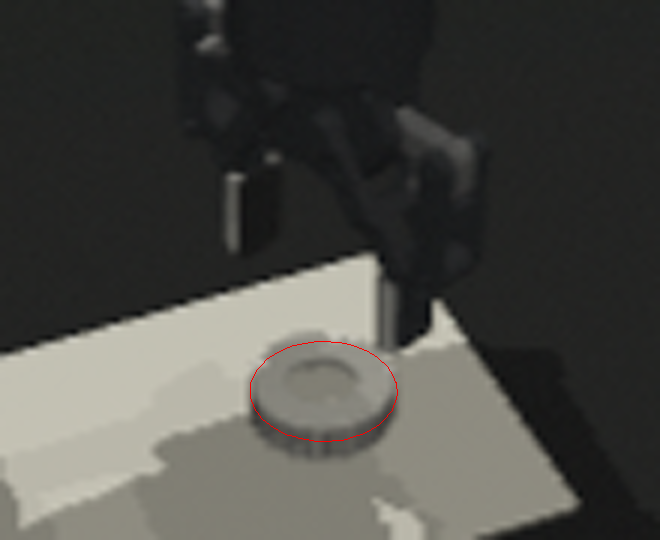

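Ring overlay matches the ring to within about 1 mm (ring top at cols 248–397, overlay 250–397). Descending and doing the first centring grip.

```bash
python3 -m crank '[{"hand":0.85,"x":0,"y":0,"z":25,"rx":0,"ry":0,"rz":0},{"hand":0.85,"x":0,"y":0,"z":45,"rx":0,"ry":0,"rz":0},{"hand":0.85,"x":0,"y":0,"z":53,"rx":0,"ry":0,"rz":0},{"hand":0.85,"x":0,"y":0,"z":56,"rx":0,"ry":0,"rz":0},{"hand":0.85,"x":0,"y":0,"z":56,"rx":0,"ry":0,"rz":0}]'|egrep 'pos|force|open';  python3 -m crank '[{"hand":0.6,"x":0,"y":0,"z":0,"rx":0,"ry":0,"rz":0},{"hand":0.6,"x":0,"y":0,"z":0,"rx":0,"ry":0,"rz":0},{"hand":0.6,"x":0,"y":0,"z":0,"rx":0,"ry":0,"rz":0},{"hand":0.6,"x":0,"y":0,"z":0,"rx":0,"ry":0,"rz":0}]' 20; python3 -c "
from h import *
s=cam('side');show();crop(s,100,190,265,375,6,'pics/c26.png')"
```

```text
tool_pos: [0.5888, 0.2327, -0.0256]
wrist_force: [0.5, 0.3, -0.5]
opening: 0.0726
t: 19.7
tool_pos: [0.5859, 0.2374, -0.0228]
ee_rot: [[0.819, 0.574, -0.002], [0.574, -0.819, 0.007], [0.003, -0.007, -1.0]]
wrist_force: [-17.1, 17.2, 24.8]
opening: 0.0572
t 19.75 pos [ 0.5859  0.2375 -0.0228] yaw 35.04 tilt [-0.0016  0.0073] F [-16.82  17.31  23.85] M [3.683 3.297 0.07 ] open 0.057 q [0.195 0.742 1.331 0.009 1.068 1.15 ]
```

View pics/c26.png

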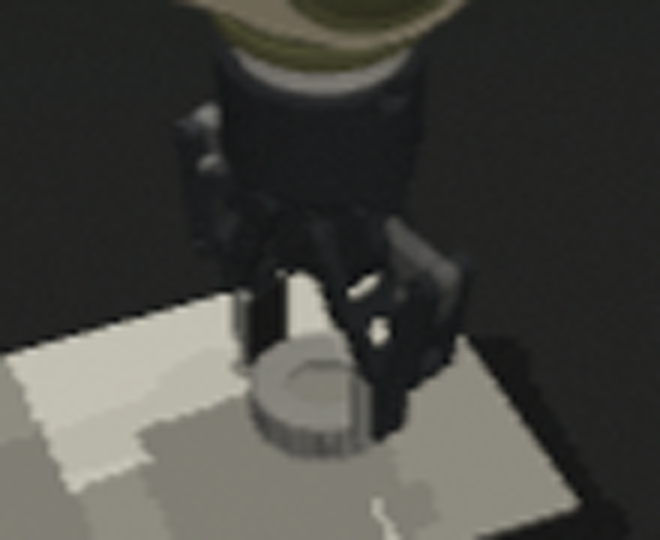

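A strong sideways and upward reaction: the arm was pushed about 5.6 mm along the jaw. I'll relieve by moving to where it was pushed, then look at the gap after opening.

```bash
python3 -m crank '[{"hand":0.6,"x":0.2,"y":-3,"z":-1.5,"rx":0,"ry":0,"rz":0},{"hand":0.6,"x":0.4,"y":-5.6,"z":-3,"rx":0,"ry":0,"rz":0},{"hand":0.6,"x":0.4,"y":-5.6,"z":-3,"rx":0,"ry":0,"rz":0}]'; python3 -c "
from h import *
s=cam('side');show();crop(s,100,190,265,375,6,'pics/c27.png')"
```

```text
t: 20.05
tool_pos: [0.5856, 0.2383, -0.0223]
ee_rot: [[0.819, 0.574, 0.002], [0.574, -0.819, 0.001], [0.002, -0.0, -1.0]]
wrist_force: [-3.2, 4.3, 9.4]
opening: 0.057
t 20.1 pos [ 0.5856  0.2383 -0.0223] yaw 34.99 tilt [0.0014 0.0015] F [-2.87  2.86  8.53] M [0.85  0.893 0.032] open 0.057 q [1.990e-01 7.410e-01 1.331e+00 1.000e-03 1.067e+00 1.158e+00]
```

View pics/c27.png

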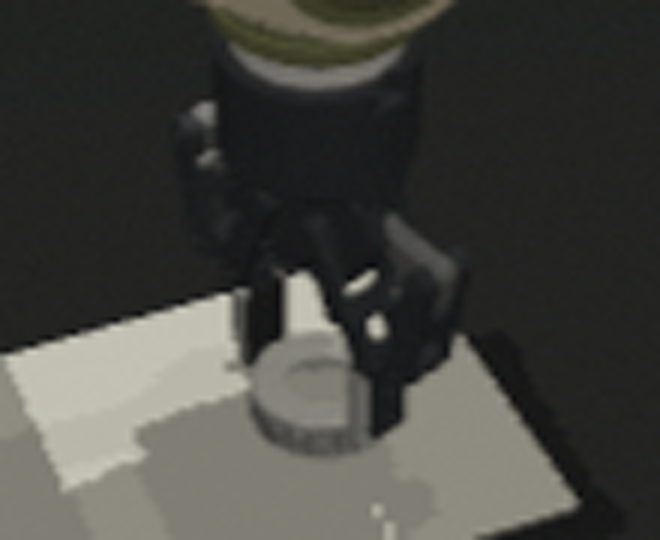

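```bash
python3 -m crank '[{"hand":0.85,"x":0,"y":0,"z":-1,"rx":0,"ry":0,"rz":0},{"hand":0.85,"x":0,"y":0,"z":-1,"rx":0,"ry":0,"rz":-0.14},{"hand":0.85,"x":0,"y":0,"z":-1,"rx":0,"ry":0,"rz":-0.28},{"hand":0.85,"x":0,"y":0,"z":-1,"rx":0,"ry":0,"rz":-0.43},{"hand":0.85,"x":0,"y":0,"z":-1,"rx":0,"ry":0,"rz":-0.58},{"hand":0.85,"x":0,"y":0,"z":-1,"rx":0,"ry":0,"rz":-0.73},{"hand":0.85,"x":0,"y":0,"z":-1,"rx":0,"ry":0,"rz":-0.88},{"hand":0.85,"x":0,"y":0,"z":-1,"rx":0,"ry":0,"rz":-1.03},{"hand":0.85,"x":0,"y":0,"z":-1,"rx":0,"ry":0,"rz":-1.18},{"hand":0.85,"x":0,"y":0,"z":-1,"rx":0,"ry":0,"rz":-1.33},{"hand":0.85,"x":0,"y":0,"z":-1,"rx":0,"ry":0,"rz":-1.48},{"hand":0.85,"x":0,"y":0,"z":-1,"rx":0,"ry":0,"rz":-1.571}]'; python3 -c "
from h import *
s=cam('side');show();crop(s,100,190,265,375,6,'pics/c28.png')"
```

```text
t: 21.3
tool_pos: [0.5857, 0.237, -0.0227]
ee_rot: [[-0.578, 0.816, 0.0], [0.816, 0.578, -0.0], [-0.0, 0.0, -1.0]]
wrist_force: [0.3, 0.2, -0.1]
opening: 0.0728
t 21.35 pos [ 0.5857  0.237  -0.0227] yaw 125.46 tilt [ 0.0004 -0.0003] F [-0.15  0.71 -0.74] M [-0.016 -0.025  0.023] open 0.0726 q [ 0.198  0.742  1.331 -0.     1.068 -0.421]
```

View pics/c28.png

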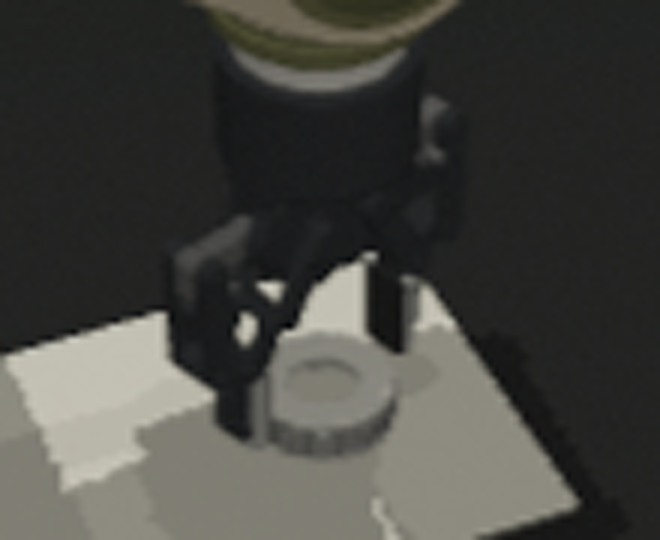

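Run:
```python
from h import *
s=cam("side")
k=8;r0,c0=135,295
img=s["image"]
im=cv2.resize(img[r0:r0+50,c0:c0+50,::-1],None,fx=k,fy=k,interpolation=cv2.INTER_CUBIC)
im2=im.copy()
for (cx,cy),col in (((.5857,.237),(0,0,255)),((.5875,.2345),(0,255,0))):
  for R in (.029,.014):
    P=np.array([((proj(s,[cx+R*np.cos(a),cy+R*np.sin(a),.021])-[r0,c0]+.5)*k)[::-1] for a in np.linspace(0,6.28,80)])
    cv2.polylines(im2,[P.round().astype(int)],True,col,1)
cv2.imwrite("pics/c29.png",np.hstack([im,im2]))
```

```text
(no output)
```

View pics/c29.png

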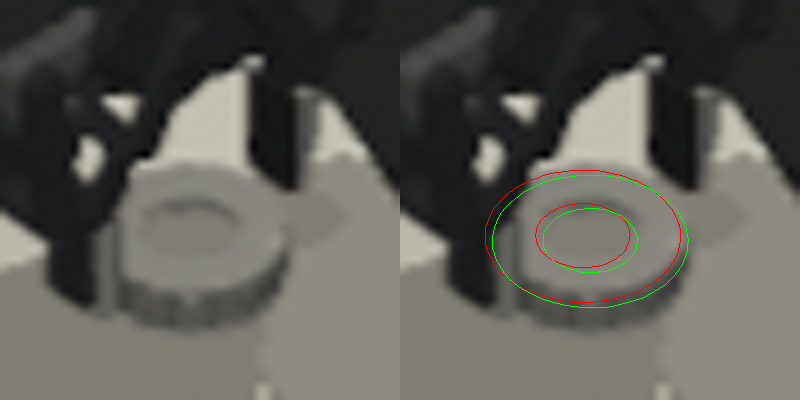

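```bash
python3 -m crank '[{"hand":0.85,"x":0,"y":2,"z":0,"rx":0,"ry":0,"rz":0},{"hand":0.6,"x":0,"y":2,"z":0,"rx":0,"ry":0,"rz":0},{"hand":0.6,"x":0,"y":2,"z":0,"rx":0,"ry":0,"rz":0},{"hand":0.6,"x":0,"y":2,"z":0,"rx":0,"ry":0,"rz":0},{"hand":0.6,"x":0,"y":2,"z":0,"rx":0,"ry":0,"rz":0}]' 20; python3 -c "
from h import *
show()"
```

```text
t: 21.9
tool_pos: [0.588, 0.239, -0.022]
ee_rot: [[-0.573, 0.819, 0.003], [0.819, 0.573, 0.001], [-0.001, 0.003, -1.0]]
wrist_force: [4.5, 2.5, 4.6]
opening: 0.0568
t 21.9 pos [ 0.588  0.239 -0.022] yaw 124.97 tilt [0.0028 0.0008] F [4.54 2.47 4.56] M [ 0.461 -0.748 -0.066] open 0.0568 q [ 0.2    0.744  1.324  0.     1.071 -0.411]
```

```bash
python3 -m crank '[{"hand":0.55,"x":0,"y":2.8,"z":0,"rx":0,"ry":0,"rz":0},{"hand":0.55,"x":0,"y":2.8,"z":-3,"rx":0,"ry":0,"rz":0},{"hand":0.55,"x":0,"y":2.8,"z":-12,"rx":0,"ry":0,"rz":0},{"hand":0.55,"x":0,"y":2.8,"z":-30,"rx":0,"ry":0,"rz":0},{"hand":0.55,"x":0,"y":2.8,"z":-45,"rx":0,"ry":0,"rz":0},{"hand":0.55,"x":0,"y":2.8,"z":-45,"rx":0,"ry":0,"rz":0}]' 60
python3 - <<'E'
from h import *
s=cam("side");show();p=np.array(st()["tool_pos"])
r0,c0=90,275;k=6
im=cv2.resize(s["image"][r0:r0+90,c0:c0+90,::-1],None,fx=k,fy=k,interpolation=cv2.INTER_CUBIC)
for z,R in ((.043,.029),(.043,.014),(.025,.029)):
    P=np.array([((proj(s,[p[0]+R*np.cos(a),p[1]+R*np.sin(a),p[2]+z])-[r0,c0]+.5)*k)[::-1] for a in np.linspace(0,6.28,80)])
    cv2.polylines(im,[P.round().astype(int)],True,(0,0,255),1)
cv2.imwrite("pics/c30.png",im)
goto(.5498,-.2266,.155,125)
E
```

```text
t: 22.5
tool_pos: [0.5899, 0.2405, 0.0242]
ee_rot: [[-0.574, 0.819, 0.003], [0.819, 0.574, 0.001], [-0.001, 0.003, -1.0]]
wrist_force: [0.4, 0.5, -1.0]
opening: 0.0553
t 22.55 pos [0.5892 0.2404 0.0228] yaw 125.01 tilt [0.0008 0.0002] F [ 0.11  0.04 -0.45] M [-0.01  -0.006  0.005] open 0.0553 q [ 0.202  0.691  1.28   0.     1.169 -0.409]
shift mm [-359.9 -300.1 -132.3] rotvec [0.0008 0.0003 0.0001] curyaw 125.0 q6 -0.409
```

View pics/c30.png

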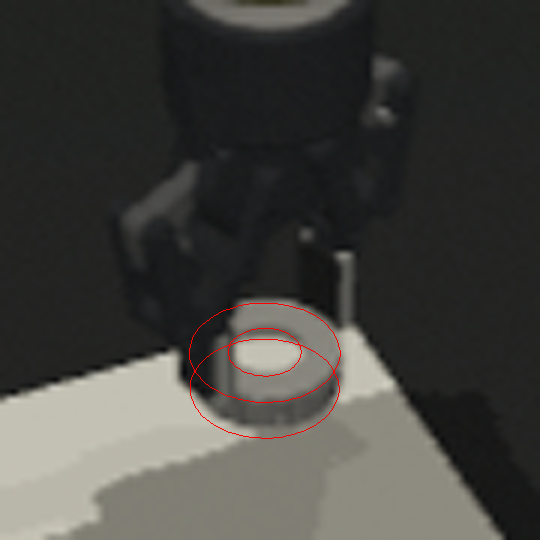

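```bash
python3 -m crank '[{"hand":0.55,"x":-5,"y":-4,"z":-40,"rx":0,"ry":0,"rz":0},{"hand":0.55,"x":-20,"y":-17,"z":-80,"rx":0,"ry":0,"rz":0},{"hand":0.55,"x":-45,"y":-37.5,"z":-115,"rx":0,"ry":0,"rz":0},{"hand":0.55,"x":-78,"y":-65,"z":-132,"rx":0,"ry":0,"rz":0},{"hand":0.55,"x":-115,"y":-96,"z":-132,"rx":0,"ry":0,"rz":0},{"hand":0.55,"x":-152,"y":-127,"z":-132,"rx":0,"ry":0,"rz":0},{"hand":0.55,"x":-190,"y":-158,"z":-132,"rx":0,"ry":0,"rz":0},{"hand":0.55,"x":-228,"y":-190,"z":-132,"rx":0,"ry":0,"rz":0},{"hand":0.55,"x":-266,"y":-222,"z":-132,"rx":0,"ry":0,"rz":0},{"hand":0.55,"x":-304,"y":-253,"z":-132,"rx":0,"ry":0,"rz":0},{"hand":0.55,"x":-335,"y":-279,"z":-132,"rx":0,"ry":0,"rz":0},{"hand":0.55,"x":-353,"y":-294,"z":-132,"rx":0,"ry":0,"rz":0}]' |egrep 'pos|force|open'; python3 -m crank '[{"hand":0.55,"x":-7,"y":-6,"z":0,"rx":0,"ry":0,"rz":0},{"hand":0.55,"x":-7,"y":-6,"z":0,"rx":0,"ry":0,"rz":0},{"hand":0.55,"x":-7,"y":-6,"z":0,"rx":0,"ry":0,"rz":0}]' >/dev/null
python3 - <<'E'
from h import *
s=cam("side");show();p=np.array(st()["tool_pos"])
r0,c0=240,290;k=5
im=cv2.resize(s["image"][r0:r0+110,c0:c0+110,::-1],None,fx=k,fy=k,interpolation=cv2.INTER_CUBIC)
for z,R in ((p[2]+.043,.029),(p[2]+.025,.029),(.138,.022)):
    P=np.array([((proj(s,[p[0]+R*np.cos(a),p[1]+R*np.sin(a),z])-[r0,c0]+.5)*k)[::-1] for a in np.linspace(0,6.28,80)])
    cv2.polylines(im,[P.round().astype(int)],True,(0,0,255),1)
cv2.imwrite("pics/c31.png",im)
goto(.5498,-.2266,.120,125)
E
```

```text
tool_pos: [0.5498, -0.2204, 0.1528]
wrist_force: [0.2, 0.4, -1.7]
opening: 0.0548
t 24.1 pos [ 0.5501 -0.2251  0.1541] yaw 125.09 tilt [-0.0005  0.0007] F [-0.39  0.29 -1.37] M [-0.058 -0.012 -0.033] open 0.0551 q [-0.588  0.493  1.245  0.     1.405 -1.2  ]
shift mm [-1.1 -1.1 34.1] rotvec [-0.     -0.0008  0.0016] curyaw 125.1 q6 -1.2
```

View pics/c31.png

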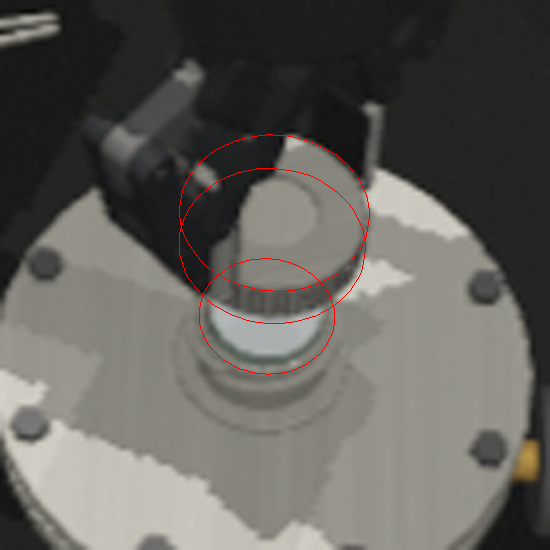

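```bash
python3 -m crank '[{"hand":0.55,"x":-1.1,"y":-1.1,"z":12,"rx":0,"ry":0,"rz":0},{"hand":0.55,"x":-1.1,"y":-1.1,"z":24,"rx":0,"ry":0,"rz":0},{"hand":0.55,"x":-1.1,"y":-1.1,"z":32,"rx":0,"ry":0,"rz":0},{"hand":0.55,"x":-1.1,"y":-1.1,"z":34,"rx":0,"ry":0,"rz":0},{"hand":0.55,"x":-1.1,"y":-1.1,"z":34,"rx":0,"ry":0,"rz":0}]' |egrep 'pos|force|open'; python3 -m crank '[{"hand":0.55,"x":0,"y":0,"z":1,"rx":0,"ry":0,"rz":0},{"hand":0.55,"x":0,"y":0,"z":2,"rx":0,"ry":0,"rz":0},{"hand":0.55,"x":0,"y":0,"z":3,"rx":0,"ry":0,"rz":0},{"hand":0.55,"x":0,"y":0,"z":4,"rx":0,"ry":0,"rz":0},{"hand":0.55,"x":0,"y":0,"z":5,"rx":0,"ry":0,"rz":0},{"hand":0.55,"x":0,"y":0,"z":5,"rx":0,"ry":0,"rz":0}]' |egrep 'pos|force|open'
python3 - <<'E'
from h import *
s=cam("side");show()
crop(s,260,350,295,385,6,"pics/c32.png")
E
```

```text
tool_pos: [0.5496, -0.228, 0.1198]
wrist_force: [-0.6, -0.6, -0.4]
opening: 0.0551
tool_pos: [0.5496, -0.2282, 0.1152]
wrist_force: [0.2, 0.2, -0.9]
opening: 0.0549
t 25.25 pos [ 0.5497 -0.2282  0.1153] yaw 125.01 tilt [-0.0001  0.    ] F [ 0.26  0.32 -1.  ] M [ 0.02  -0.023  0.003] open 0.0547 q [-0.592  0.528  1.301 -0.     1.312 -1.203]
```

View pics/c32.png

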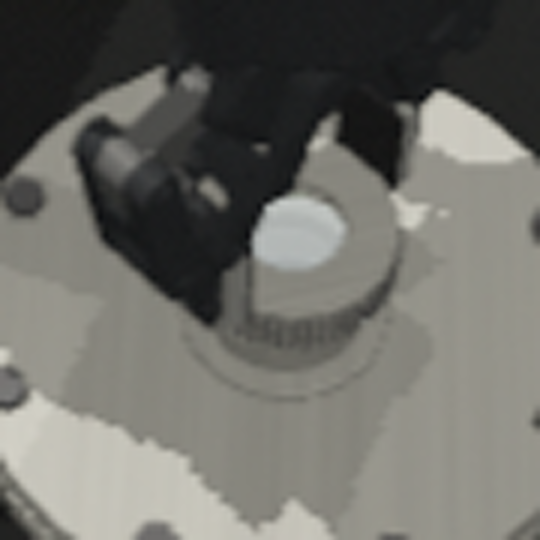

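```bash
python3 -m crank '[{"hand":0.55,"x":1.3,"y":0.9,"z":0,"rx":0,"ry":0,"rz":0},{"hand":0.55,"x":1.3,"y":0.9,"z":1,"rx":0,"ry":0,"rz":0},{"hand":0.55,"x":1.3,"y":0.9,"z":2,"rx":0,"ry":0,"rz":0},{"hand":0.55,"x":1.3,"y":0.9,"z":2,"rx":0,"ry":0,"rz":0}]' |egrep 'pos|force|open';python3 -m crank '[{"hand":0.55,"x":0,"y":0,"z":1,"rx":0,"ry":0,"rz":0},{"hand":0.55,"x":0,"y":0,"z":1,"rx":0,"ry":0,"rz":0}]' |egrep 'pos|force|open';python3 -m crank '[{"hand":0.55,"x":0,"y":0,"z":1,"rx":0,"ry":0,"rz":0},{"hand":0.55,"x":0,"y":0,"z":1,"rx":0,"ry":0,"rz":0}]' |egrep 'pos|force|open'
```

```text
tool_pos: [0.5497, -0.2266, 0.1132]
wrist_force: [0.1, 0.1, -1.2]
opening: 0.0549
tool_pos: [0.5497, -0.2266, 0.1122]
wrist_force: [0.6, 0.1, -0.9]
opening: 0.0549
tool_pos: [0.5497, -0.2266, 0.1112]
wrist_force: [0.1, 0.1, -1.6]
opening: 0.0553
```

```bash
for r in a; do python3 -m crank '[{"hand":0.55,"x":0,"y":0,"z":1,"rx":0,"ry":0,"rz":0},{"hand":0.55,"x":0,"y":0,"z":1,"rx":0,"ry":0,"rz":0}]' |egrep 'pos|force'; done; python3 -m crank '[{"hand":0.55,"x":0,"y":0,"z":1,"rx":0,"ry":0,"rz":0},{"hand":0.55,"x":0,"y":0,"z":1,"rx":0,"ry":0,"rz":0}]' |egrep 'pos|force'
```

```text
tool_pos: [0.5497, -0.2266, 0.1102]
wrist_force: [-0.8, 0.1, -0.9]
tool_pos: [0.5497, -0.2265, 0.1092]
wrist_force: [-0.6, -0.4, -1.7]
```

```bash
python3 -m crank '[{"hand":0.55,"x":0,"y":0,"z":1,"rx":0,"ry":0,"rz":0},{"hand":0.55,"x":0,"y":0,"z":1,"rx":0,"ry":0,"rz":0}]' |egrep 'pos|force';  python3 -m crank '[{"hand":0.55,"x":0,"y":0,"z":1,"rx":0,"ry":0,"rz":0},{"hand":0.55,"x":0,"y":0,"z":1,"rx":0,"ry":0,"rz":0}]' |egrep 'pos|force'
```

```text
tool_pos: [0.5497, -0.2266, 0.1082]
wrist_force: [-0.4, 1.0, -1.0]
tool_pos: [0.5497, -0.2266, 0.1072]
wrist_force: [0.8, -0.1, -1.2]
```

```bash
python3 -m crank '[{"hand":0.55,"x":0,"y":0,"z":1,"rx":0,"ry":0,"rz":0},{"hand":0.55,"x":0,"y":0,"z":1,"rx":0,"ry":0,"rz":0}]' |egrep 'pos|force'; python3 -c "
from h import *
show()
s=cam('side');crop(s,260,350,295,385,6,'pics/c33.png')"
```

```text
tool_pos: [0.5498, -0.2267, 0.1068]
wrist_force: [-0.5, 0.6, 2.9]
t 27.05 pos [ 0.5498 -0.2267  0.1068] yaw 125.01 tilt [ 0.0006 -0.0004] F [-0.52  0.58  2.95] M [0.076 0.158 0.007] open 0.0548 q [-0.59   0.535  1.315  0.     1.291 -1.201]
```

View pics/c33.png

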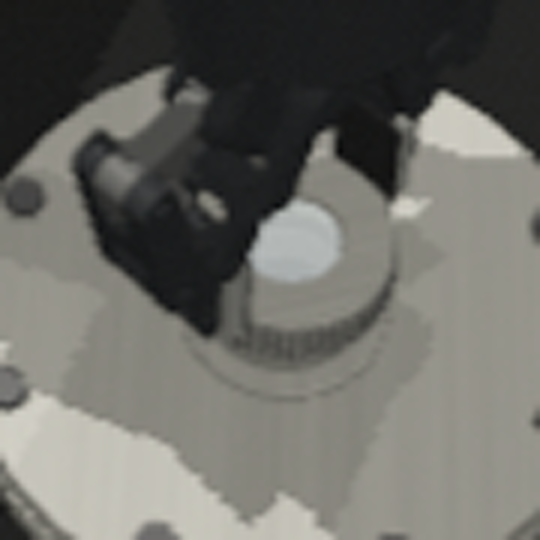

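Contact is at TCP 106.9 mm, so the ring origin is about 6 mm below the rim: the lugs are on the ribs. Now turning clockwise (rz+), following the 2.67 mm/rad helix and watching torque about the tool axis.

```bash
python3 -m crank '[{"hand":0.55,"x":0,"y":0,"z":0.27,"rx":0,"ry":0,"rz":0.1},{"hand":0.55,"x":0,"y":0,"z":0.53,"rx":0,"ry":0,"rz":0.2},{"hand":0.55,"x":0,"y":0,"z":0.8,"rx":0,"ry":0,"rz":0.3},{"hand":0.55,"x":0,"y":0,"z":1.07,"rx":0,"ry":0,"rz":0.4}]' |egrep 'pos|force'; python3 -c "
from h import *
show()"; python3 -m crank '[{"hand":0.55,"x":0,"y":0,"z":0.27,"rx":0,"ry":0,"rz":0.1},{"hand":0.55,"x":0,"y":0,"z":0.53,"rx":0,"ry":0,"rz":0.2},{"hand":0.55,"x":0,"y":0,"z":0.8,"rx":0,"ry":0,"rz":0.3}]' |egrep 'pos|force'; python3 -c "
from h import *
show()"
```

```text
tool_pos: [0.5501, -0.2265, 0.1057]
wrist_force: [0.8, 1.2, 2.8]
t 27.5 pos [ 0.5501 -0.2265  0.1057] yaw 101.86 tilt [ 0.0012 -0.0002] F [0.77 1.16 2.81] M [ 0.208 -0.117  0.014] open 0.0554 q [-5.900e-01  5.370e-01  1.316e+00  1.000e-03  1.288e+00 -7.970e-01]
tool_pos: [0.5502, -0.2266, 0.1049]
wrist_force: [1.4, 1.0, 2.7]
t 27.8 pos [ 0.5502 -0.2266  0.1049] yaw 84.67 tilt [ 0.0014 -0.0004] F [1.42 1.01 2.74] M [ 0.136 -0.09   0.079] open 0.055 q [-0.59   0.537  1.317  0.     1.286 -0.497]
```

```bash
python3 -m crank '[{"hand":0.55,"x":0,"y":0,"z":0.27,"rx":0,"ry":0,"rz":0.1},{"hand":0.55,"x":0,"y":0,"z":0.53,"rx":0,"ry":0,"rz":0.2}]' >/dev/null; python3 -c "
from h import *
show()"; python3 -m crank '[{"hand":0.55,"x":0,"y":0,"z":0.13,"rx":0,"ry":0,"rz":0.05},{"hand":0.55,"x":0,"y":0,"z":0.27,"rx":0,"ry":0,"rz":0.1}]' >/dev/null; python3 -c "
from h import *
show()"
```

```text
t 28.0 pos [ 0.5501 -0.2266  0.1044] yaw 73.22 tilt [ 0.0012 -0.0004] F [-0.1   0.81  3.47] M [ 0.134 -0.066  0.057] open 0.0551 q [-0.59   0.538  1.318  0.     1.284 -0.297]
t 28.2 pos [ 0.5501 -0.2267  0.1043] yaw 67.6 tilt [ 0.0012 -0.0006] F [-0.28  2.48  5.18] M [0.132 0.096 0.092] open 0.0549 q [-0.59   0.538  1.318  0.     1.284 -0.199]
```

```bash
python3 -m crank '[{"hand":0.55,"x":0,"y":0,"z":0.13,"rx":0,"ry":0,"rz":0.05},{"hand":0.55,"x":0,"y":0,"z":0.27,"rx":0,"ry":0,"rz":0.1}]' >/dev/null; python3 -c "
from h import *
show()"; python3 -m crank '[{"hand":0.55,"x":0,"y":0,"z":0.13,"rx":0,"ry":0,"rz":0.05},{"hand":0.55,"x":0,"y":0,"z":0.13,"rx":0,"ry":0,"rz":0.05}]' >/dev/null; python3 -c "
from h import *
show()"
```

```text
t 28.4 pos [ 0.55   -0.2268  0.1043] yaw 61.88 tilt [ 0.0013 -0.001 ] F [-2.46  0.53  7.63] M [0.167 0.288 0.097] open 0.0551 q [-0.59   0.538  1.318 -0.     1.284 -0.099]
t 28.6 pos [ 0.55   -0.2268  0.1043] yaw 59.04 tilt [ 0.0013 -0.001 ] F [-2.22  1.45  6.24] M [ 0.111  0.314 -0.103] open 0.0549 q [-0.59   0.538  1.318 -0.     1.284 -0.05 ]
```

The ring stopped descending at TCP 104.3 mm (origin about 8.7 mm below the rim): the lip rests on the glass and the lugs still have axial play to take up. I'll remove my downward push and turn in 2° steps, reading torque each time.

```bash
cat > r.sh <<'E'
python3 -c "
from h import *
show()" | sed 's/open.*//'
E
python3 -m crank '[{"hand":0.55,"x":0,"y":0,"z":-0.8,"rx":0,"ry":0,"rz":0},{"hand":0.55,"x":0,"y":0,"z":-0.8,"rx":0,"ry":0,"rz":0}]' >/dev/null; bash r.sh; python3 -m crank '[{"hand":0.55,"x":0,"y":0,"z":0,"rx":0,"ry":0,"rz":0.035}]' >/dev/null; bash r.sh; python3 -m crank '[{"hand":0.55,"x":0,"y":0,"z":0,"rx":0,"ry":0,"rz":0.035}]' >/dev/null; bash r.sh
```

```text
t 28.8 pos [ 0.5499 -0.2267  0.1043] yaw 59.12 tilt [ 0.0006 -0.0004] F [-0.56 -0.34  3.12] M [-0.023  0.034  0.029] 
t 28.9 pos [ 0.5499 -0.2267  0.1043] yaw 57.09 tilt [ 0.0006 -0.0003] F [ 0.32 -0.02  3.31] M [0.021 0.014 0.06 ] 
t 29.0 pos [ 0.5499 -0.2266  0.1043] yaw 55.04 tilt [ 0.0006 -0.0003] F [-0.22  0.47  3.5 ] M [ 0.146 -0.013  0.057]
```

```bash
python3 -m crank '[{"hand":0.55,"x":0,"y":0,"z":0,"rx":0,"ry":0,"rz":0.035}]' >/dev/null; bash r.sh; python3 -m crank '[{"hand":0.55,"x":0,"y":0,"z":0,"rx":0,"ry":0,"rz":0.035}]' >/dev/null; bash r.sh
```

```text
t 29.1 pos [ 0.5499 -0.2266  0.1043] yaw 53.03 tilt [ 0.0006 -0.0003] F [-0.8   1.3   3.68] M [ 0.111 -0.02   0.014] 
t 29.2 pos [ 0.5499 -0.2266  0.1043] yaw 51.02 tilt [ 0.0006 -0.0002] F [0.24 0.79 5.02] M [0.1   0.091 0.075]
```

```bash
python3 -m crank '[{"hand":0.55,"x":0,"y":0,"z":0,"rx":0,"ry":0,"rz":0.035}]' >/dev/null; bash r.sh; python3 -m crank '[{"hand":0.55,"x":0,"y":0,"z":0,"rx":0,"ry":0,"rz":0.035}]' >/dev/null; bash r.sh
```

```text
t 29.3 pos [ 0.5499 -0.2266  0.1043] yaw 49.02 tilt [ 0.0006 -0.0002] F [-1.82  1.57  3.08] M [0.082 0.041 0.059] 
t 29.4 pos [ 0.5499 -0.2266  0.1043] yaw 47.02 tilt [ 0.0004 -0.0002] F [-0.79  0.05  3.24] M [0.064 0.114 0.098]
```

```bash
python3 -m crank '[{"hand":0.55,"x":0,"y":0,"z":0,"rx":0,"ry":0,"rz":0.0175}]' >/dev/null; bash r.sh; python3 -m crank '[{"hand":0.55,"x":0,"y":0,"z":0,"rx":0,"ry":0,"rz":0.0175}]' >/dev/null; bash r.sh
```

```text
t 29.5 pos [ 0.5498 -0.2266  0.1043] yaw 46.05 tilt [ 0.0003 -0.0002] F [-1.15  0.7   4.11] M [0.055 0.067 0.179] 
t 29.6 pos [ 0.5498 -0.2266  0.1043] yaw 45.06 tilt [ 0.0002 -0.0002] F [-0.71  0.2   3.97] M [0.062 0.188 0.2  ]
```

```bash
python3 -m crank '[{"hand":0.55,"x":0,"y":0,"z":0,"rx":0,"ry":0,"rz":0}]' >/dev/null; bash r.sh; python3 -m crank '[{"hand":0.55,"x":0,"y":0,"z":0,"rx":0,"ry":0,"rz":0}]' >/dev/null; bash r.sh
```

```text
t 29.7 pos [ 0.5497 -0.2266  0.1043] yaw 45.08 tilt [ 0.0002 -0.0002] F [-2.02  1.72  5.55] M [0.079 0.085 0.155] 
t 29.8 pos [ 0.5498 -0.2266  0.1042] yaw 45.11 tilt [ 0.0003 -0.0002] F [-1.94  1.56  4.82] M [0.016 0.189 0.144]
```

```bash
python3 -m crank '[{"hand":0.55,"x":0,"y":0,"z":0,"rx":0,"ry":0,"rz":0.01}]' >/dev/null; bash r.sh; python3 -m crank '[{"hand":0.55,"x":0,"y":0,"z":0,"rx":0,"ry":0,"rz":0.01}]' >/dev/null; bash r.sh
```

```text
t 29.9 pos [ 0.5497 -0.2266  0.1043] yaw 44.54 tilt [ 0.0002 -0.0002] F [-2.37  0.57  5.33] M [0.05  0.172 0.273] 
t 30.0 pos [ 0.5497 -0.2266  0.1042] yaw 43.96 tilt [ 0.0001 -0.0002] F [-0.5   0.43  5.36] M [0.034 0.143 0.249]
```

Torque rose steadily from about 0.06 to 0.25 N m over the last 3° or so, which is finger-tight, so I stop here. Letting go and retreating.

```bash
python3 -m crank '[{"hand":0.7,"x":0,"y":0,"z":0,"rx":0,"ry":0,"rz":0},{"hand":0.85,"x":0,"y":0,"z":0,"rx":0,"ry":0,"rz":0},{"hand":0.95,"x":0,"y":0,"z":0,"rx":0,"ry":0,"rz":0},{"hand":0.95,"x":0,"y":0,"z":0,"rx":0,"ry":0,"rz":0},{"hand":0.95,"x":0,"y":0,"z":-10,"rx":0,"ry":0,"rz":0},{"hand":0.95,"x":0,"y":0,"z":-30,"rx":0,"ry":0,"rz":0},{"hand":0.95,"x":0,"y":0,"z":-60,"rx":0,"ry":0,"rz":0},{"hand":0.95,"x":-30,"y":0,"z":-100,"rx":0,"ry":0,"rz":0},{"hand":0.95,"x":-70,"y":0,"z":-120,"rx":0,"ry":0,"rz":0},{"hand":0.95,"x":-110,"y":0,"z":-120,"rx":0,"ry":0,"rz":0},{"hand":0.95,"x":-110,"y":0,"z":-120,"rx":0,"ry":0,"rz":0}]'
python3 - <<'E'
from h import *
show()
s=cam("side");t=cam("top")
a=cv2.resize(s["image"][260:345,300:385,::-1],(400,400),interpolation=cv2.INTER_CUBIC)
b=cv2.resize(t["image"][185:270,340:425,::-1],(400,400),interpolation=cv2.INTER_CUBIC)
cv2.imwrite("pics/c40.png",np.hstack([a,b]));cv2.imwrite("pics/c41.png",s["image"][:,:,::-1])
E
```

```text
t: 31.1
tool_pos: [0.4682, -0.3058, 0.2257]
ee_rot: [[0.723, 0.691, 0.001], [0.691, -0.723, -0.002], [-0.001, 0.002, -1.0]]
wrist_force: [1.2, 0.7, -0.4]
opening: 0.0809
t 31.1 pos [ 0.4682 -0.3058  0.2257] yaw 43.69 tilt [ 0.0009 -0.0023] F [ 1.19  0.68 -0.38] M [-0.019 -0.039 -0.019] open 0.0809 q [-7.900e-01  3.790e-01  1.223e+00 -1.000e-03  1.537e+00  1.800e-02]
```

View pics/c40.png

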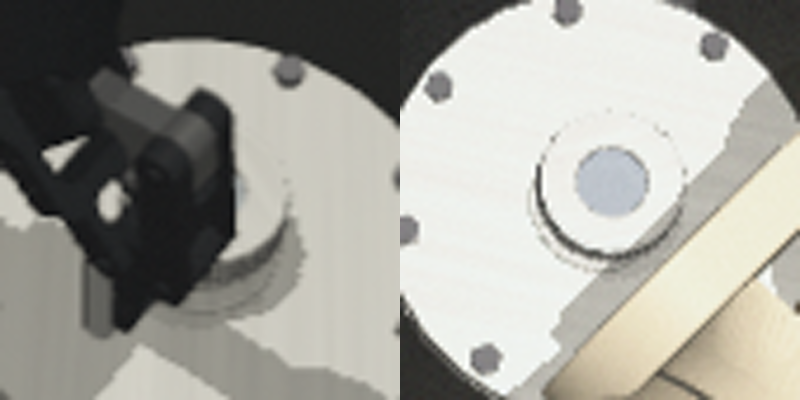

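View pics/c41.png

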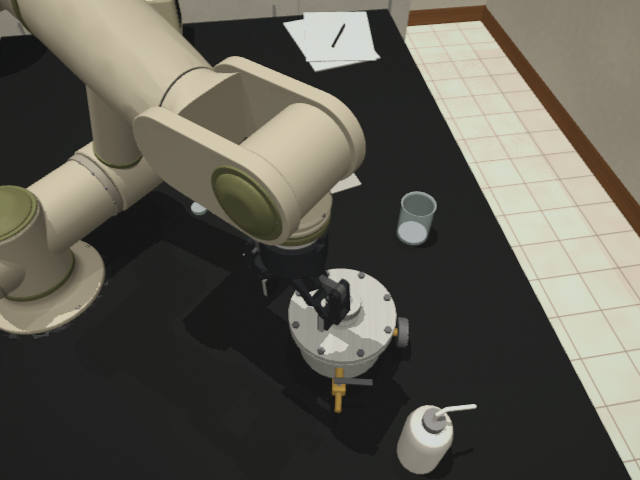

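Top view: the ring and its hole are concentric at (612,183) with clear glass visible. In the side view the hand hides the ring, so I'll back away and check once more before handing in.

```bash
python3 -m crank '[{"hand":0.95,"x":-25,"y":-25,"z":-10,"rx":0,"ry":0,"rz":0},{"hand":0.95,"x":-50,"y":-50,"z":-20,"rx":0,"ry":0,"rz":0},{"hand":0.95,"x":-75,"y":-75,"z":-20,"rx":0,"ry":0,"rz":0},{"hand":0.95,"x":-87,"y":-83,"z":-20,"rx":0,"ry":0,"rz":0},{"hand":0.95,"x":-87,"y":-83,"z":-20,"rx":0,"ry":0,"rz":0},{"hand":0.95,"x":-87,"y":-83,"z":-20,"rx":0,"ry":0,"rz":0}]' | egrep 't:|force'
python3 - <<'E'
from h import *
show()
s=cam("side");t=cam("top")
r0,c0=265,300
a=cv2.resize(s["image"][r0:r0+80,c0:c0+80,::-1],(560,560),interpolation=cv2.INTER_CUBIC)
for z,R,c in ((.147,.029,(0,0,255)),(.129,.029,(0,255,0))):
    P=np.array([((proj(s,[.5498+R*np.cos(q),-.2266+R*np.sin(q),z])-[r0,c0])*7)[::-1] for q in np.linspace(0,6.28,80)])
    cv2.polylines(a,[P.round().astype(int)],True,c,1)
cv2.imwrite("pics/c42.png",a);cv2.imwrite("pics/c43.png",t["image"][:,:,::-1])
E
```

```text
t: 31.8
ee_rot: [[0.72, 0.694, 0.0], [0.694, -0.72, 0.0], [0.0, 0.0, -1.0]]
wrist_force: [0.2, -0.2, 0.7]
t 31.8 pos [ 0.3512 -0.3035  0.2441] yaw 43.96 tilt [0.0005 0.0001] F [ 0.19 -0.19  0.65] M [ 0.023 -0.018 -0.021] open 0.0815 q [-0.969  0.196  1.433  0.     1.512 -0.165]
```

View pics/c42.png

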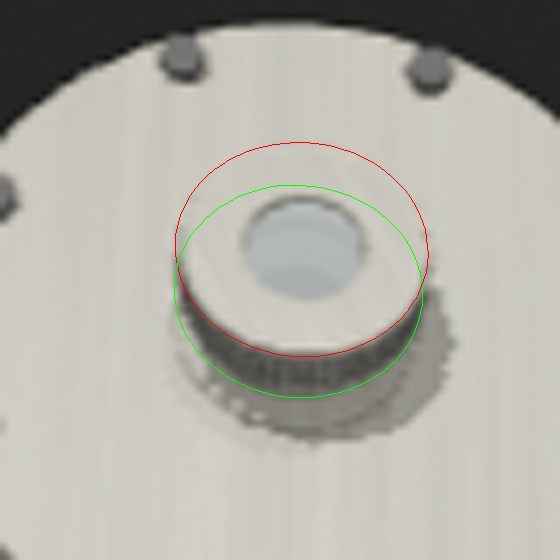

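View pics/c43.png

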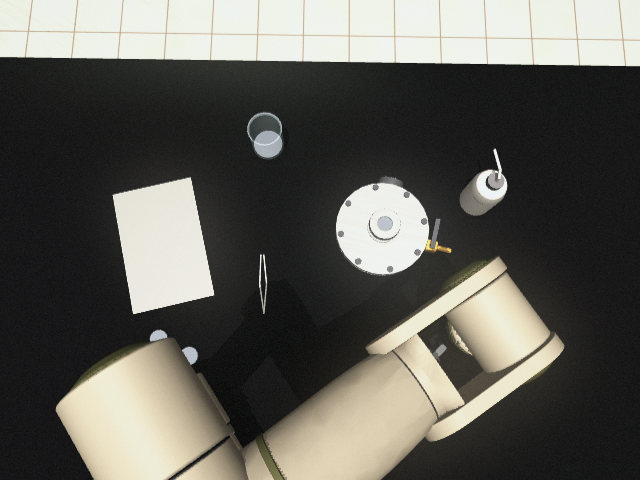

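The side view shows the ring level at the expected height (overlay z 129–147 mm fits), with clear glass in its hole at (305,247). In the top view the tweezers, beaker, bottle and spare discs are where they started. Handing in.

```bash
python3 -c "
from bench import ctrl
print(ctrl.hand_in())"
```

```text
the job is handed in; nothing more can be done
None
```

The window is seated in the port and the retaining ring is screwed down finger-tight over it. I handed the job in at about 32 s; the hand-in reports no verdict.

- **Window:** I took the disc on the mat, which starts farthest from the base (0.52 m, against 0.40 and 0.34 m). It met firm contact about 5–6 mm below the rim, and I let go there. It lay flat and centred before the ring went on.
- **Ring:** The lugs landed on the ribs, and I turned the ring clockwise about 81° in all. It stopped descending about 9 mm below the rim, where it should meet the glass. Torque then climbed from about 0.06 to 0.25–0.27 N m over the last 3°, which I put at about 16–25 N of clamping. That is slightly above the 0.2 N m target and below the 0.35 N m danger mark.
- **Last checks:** The ring is level and concentric with clear, uncracked glass in its hole. The hand is clear, and the bystanders and spare discs in view are where they started.
- **What disagreed:**
  - The fingertips turned out to lie about 34 mm behind the reported TCP, not at it, so I found heights by touch.
  - The first ring grip was off-centre and pushed the arm about 6 mm, with roughly 34 N at the wrist. I relieved it and gripped again.
  - The torque readings were noisy by about 0.05 N m, so the final clamping force is an estimate.

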